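# Make up two art-class kits

## Task

Make up the two art-class kits from the stock lying between the trays: the long three-bay tray gets the ink jar in its middle bay and the charcoal block and the eraser in its two end bays, one in each, whichever way round; the short two-bay tray gets the wooden sanding block in its larger bay and the flat round tin in its smaller bay. Everything ends the same way up as it lies now, flat on the floor of its bay and not propped on a rim or divider. Never tip the jar over on the way, and leave the tape roll and the cup standing where they are.

Things in the scene. Friction and masses are not known exactly. Their poses are not given: they have to be found in the camera images.
- jar_mid (a point): upright ink jar of brown glass with a black cap and a paper label, 44 mm in diameter, 60 mm tall; the point is at its centre, 30 mm above its underside; z is its axis, up
- charcoal_mid (a point): charcoal block, a long black square bar lying flat, 78 mm long (its x) by 24 mm wide (its y) by 24 mm high (z up); the point is at its centre, 12 mm above its underside
- eraser_mid (a point): block eraser, a short white bar in a card sleeve lying flat, 52 mm long (its x) by 30 mm wide (its y) by 22 mm high (z up); the point is at its centre, 11 mm above its underside
- sanding_block_mid (a point): wooden sanding block with dark abrasive paper round its lower edge, lying flat, 84 mm long (its x) by 40 mm wide (its y) by 28 mm high (z up); the point is at its centre, 14 mm above its underside
- tin_mid (a point): flat round closed metal tin, 49 mm in diameter, 24 mm high; the point is at its centre, 12 mm above its underside; z is its axis, up
- long_tray: long shallow black tray with a grey floor, fixed to the table, 248 mm (its x) by 118 mm (its y), origin at the centre of its underside, z up. Its floor is 4 mm above the table, its rims (4 mm thick) and two dividers (3 mm thick, across its y) reach 14 mm above the table. Three equal bays, each 78 mm in x by 110 mm in y inside, centred at x = -81, 0 and +81 mm, y = 0
- short_tray: short shallow black tray with a grey floor, fixed to the table, 199 mm (its x) by 118 mm (its y), origin at the centre of its underside, z up. Its floor is 4 mm above the table, its rims (4 mm thick) and one divider (3 mm thick, across its y, centred at x = +22 mm) reach 14 mm above the table. Larger bay: 116 mm in x by 110 mm in y inside, centred at x = -37.5 mm, y = 0; smaller bay: 72 mm in x by 110 mm in y inside, centred at x = +59.5 mm, y = 0
- tape_mid (a point): roll of cream masking tape lying flat among the stock, 84 mm outer diameter, 60 mm hole, 24 mm high; the point is at its centre, 12 mm above the table; not to be moved
- cup_mid (a point): open white ceramic cup without a handle standing among the stock, 68 mm in diameter at the rim, 75 mm tall; the point is at its centre, 37.5 mm above the table; not to be moved
There are look-alikes about, which are no part of the job. Leave any blue or turquoise look-alike of the part that bears tin_mid alone. Leave any green look-alike of the part that bears eraser_mid alone.

How it is judged:
At the end, for the whole second after the job is handed in: Centres: jar in the long tray's middle bay, charcoal and eraser one in each end bay, sanding block in the short tray's larger bay, tin in its smaller; each on its bay's floor (at most 4 mm high), the same way up and level within 0.12 rad, released, at rest (x of jar_mid in the frame of long_tray between -0.039 and 0.039 m and y of jar_mid in the frame of long_tray between -0.055 and 0.055 m and z of jar_mid in the frame of long_tray below 0.038 m and angle between each of jar_mid, sanding_block_mid, tin_mid's own z axis and vertical below 0.12 rad and (((x of charcoal_mid in the frame of long_tray between -0.12 and -0.042 m and y of charcoal_mid in the frame of long_tray between -0.055 and 0.055 m and z of charcoal_mid in the frame of long_tray below 0.02 m and angle between charcoal_mid's own z axis and vertical below 0.12 rad) and (x of eraser_mid in the frame of long_tray between 0.042 and 0.12 m and y of eraser_mid in the frame of long_tray between -0.055 and 0.055 m and z of eraser_mid in the frame of long_tray below 0.019 m and angle between eraser_mid's own z axis and vertical below 0.12 rad)) or ((x of charcoal_mid in the frame of long_tray between 0.042 and 0.12 m and y of charcoal_mid in the frame of long_tray between -0.055 and 0.055 m and z of charcoal_mid in the frame of long_tray below 0.02 m and angle between charcoal_mid's own z axis and vertical below 0.12 rad) and (x of eraser_mid in the frame of long_tray between -0.12 and -0.042 m and y of eraser_mid in the frame of long_tray between -0.055 and 0.055 m and z of eraser_mid in the frame of long_tray below 0.019 m and angle between eraser_mid's own z axis and vertical below 0.12 rad))) and x of sanding_block_mid in the frame of short_tray between -0.0955 and 0.0205 m and y of sanding_block_mid in the frame of short_tray between -0.055 and 0.055 m and z of sanding_block_mid in the frame of short_tray below 0.022 m and x of tin_mid in the frame of short_tray between 0.0235 and 0.0955 m and y of tin_mid in the frame of short_tray between -0.055 and 0.055 m and z of tin_mid in the frame of short_tray below 0.02 m and linear speed of each of jar, charcoal, eraser, sanding_block, tin below 0.02 m/s); the robot touches nothing.
It fails at once if the jar is tipped over (leans more than 0.7 rad) (angle between jar_mid's own z axis and vertical above 0.7 rad).
It fails at once if the tape roll is moved by more than 25 mm (distance of tape_mid from where it was at the start of the episode above 0.025 m).
It fails at once if the cup is moved by more than 25 mm (distance of cup_mid from where it was at the start of the episode above 0.025 m).
It also fails if it takes over 128 s, if anything falls off the work surface, if the arm or the gripper's body presses on something with over 40 N, if the wrist force passes 120 N, or if a joint passes its speed limit or range.

## Robot

A 6-joint arm with a two-finger parallel gripper is mounted at the origin on the work surface. World frame = base frame: x ahead of the robot, y to its left, z up, the work surface at z = 0. Lengths are in m, angles in rad, forces in N, time in s.
With the tool pointing down it reaches from about 0.325 to 0.9 m from the base axis. Payload 6.1 kg.
Tool frame: the origin (TCP) lies at the very end of the fingers, on their centre line; the grasp point (between the pads) lies 19 mm behind it; x points along the fingers, z is the direction in which the jaws open and shut, and the axes are right-handed (so a half turn about x gives the same grasp; the last joint's range is limited). The gripper opens to 85 mm and grips with 20 to 120 N. Pads are 22 mm wide; open, the fingers measure 114 mm over their backs; the gripper's body (76 mm by 85 mm) begins 54 mm behind the grasp point. The pads swing forward as they close: fully open they stand 13 mm farther back than shut.
Start: joints at [1.04, 0.22, 1.526, -0, 1.395, -0.126], TCP at [0.246, 0.574, 0.231] pointing down, gripper open.
Joint ranges: [-2.98, 2.98], [-0.91, 2.08], [0.09, 2.57], [-1.24, 4.39], [0.2, 2.65], [-2.68, 2.68]. Speed limits (rad/s): [2.57, 2.57, 3.01, 3.14, 3.14, 3.14].

## Interface

Orientations are given as a unit quaternion [w, x, y, z].
In Python, from rig import arm gives the robot as it stands. The module is installed in compiled form; this text tells all that it offers.
- The arm moves only by the tool arm_command, never from a script. Its argument "steps" is a list of rows, each an object of numbers: "x", "y", "z": the shift along the tool's x, y, z in mm; "turn": the turn about the tool's x in degrees. A call has 1 to 5 rows; each row is the pose to reach, as a shift and turn from the pose commanded when the call began, along the tool's axes at that moment; what a row does not reach only later rows make up. A row lasts 1/12 s, in which the tool goes at most 41.7 mm and 7.16 degrees, less where a joint would pass 70% of its speed; a pose out of reach is approached as far as the arm can. A call with a gripper value outside its range is refused whole. "hand" is the opening, from 0 (shut) to 1 (fully open), set as the call begins (left out, the last holds). The fingers move at their own pace and stop on an object; "force" is the grip in N (left out, the last holds). Time passes only in rows, so rows that repeat a pose let the fingers close. It gives the time, the measured TCP pose, the force and the opening at its end, in the units of the state.
- arm.observe(): the state, without advancing time (a new reading comes with each control period).
- arm.get_image(name): name is "scene" or "top"; returns a dict with "img" (384x512x3 uint8, red, green, blue), "fx", "fy", "cx", "cy" (pixels), "k1" (the pictures are not rectified: a ray, as slopes to the right and down, at radius r is drawn at 1 + k1 r^2 times it, then the intrinsics apply), "pose" (4x4, takes a point from camera to world coordinates). Camera axes: x right, y up, looking along -z (the intrinsics and any distortion apply to the point x, -y, -z); pixel columns grow to the right and rows downward; lengths in m; the calibration is good to about 2 mm. A picture is of the moment at which its call begins. There is no depth.
- arm.finish_job(): hands the job in, once; it reports no verdict.
Trained networks look in the newest picture that a camera, given by its name, has taken for a name from the list of things; names that differ only in an ending like _2 or _b are one class to them, and where a whole thing is asked for, a point or a joint stands for the part that bears it (a point fixed in the world has none). Each returns a list of dicts, best first, with "p" (0 to 1); they miss things now and then, are a little off and sometimes report something else, mostly with a low value. They report only what shows in the picture. A call takes as long as a camera call. They do not tell look-alikes from the thing itself.
- arm.recognise(thing, camera): "rect" ([left, top, right, bottom] in pixels, round what is visible of it).
- arm.trace(thing, camera): "mask" (384x512 bool, what is visible of it) and "rect" ([left, top, right, bottom] in pixels, round what is visible of it).
The state is a dict: "time_s": time; "joints": joint angles; "dq": joint speeds; "joint_torque": joint torques, N m; "eef_pos": TCP position; "orientation": TCP orientation; "ft_force": force on the tool from outside, world axes, zero at the start; "wrist_torque": the same for the moment, N m; "grip_width": finger opening in m.
Only numpy, scipy, OpenCV 4.12 (cv2) and the standard library are available. Lean on these libraries where they do the work, as an engineer would, in place of code of your own. Each camera call takes 0.05 s, during which the arm holds its last target.

## Working session

There is one attempt and no reset: what is moved stays moved. The work goes in short steps, Python scripts to look and compute and a tool call to move; the robot and the scene stay as the last step left them, time stands still between calls to the robot, and variables do not carry over. Pictures are saved under pics/ and viewed, and the job is handed in when it is done.

Besides the shell and the picture viewer there is one more tool, called after "Call:" by a JSON object that holds its "fn" and its "kwargs", one argument or row to a line. arm_command: Moves the arm, as the interface text tells. Its arguments: {"type":"object","properties":{"steps":{"type":"array","items":{"type":"object","properties":{"x":{"type":"number"},"y":{"type":"number"},"z":{"type":"number"},"turn":{"type":"number"}}}},"hand":{"type":"number"},"force":{"type":"number"}},"required":["steps"]}

```bash
mkdir -p pics; cat > h.py <<'E'
import numpy as np, cv2
from rig import arm
def save(im,name): cv2.imwrite('pics/'+name, im[:,:,::-1])
def ray(c,u,v):
    x=(u-c['cx'])/c['fx']; y=(v-c['cy'])/c['fy']
    xd,yd=x,y
    for _ in range(30):
        r2=x*x+y*y; s=1+c['k1']*r2; x,y=xd/s,yd/s
    T=np.array(c['pose']); d=T[:3,:3]@np.array([x,-y,-1.0]); return T[:3,3],d
def at_z(c,u,v,z):
    o,d=ray(c,u,v); t=(z-o[2])/d[2]; return o+t*d
def proj(c,P):
    T=np.array(c['pose']); p=T[:3,:3].T@(np.array(P)-T[:3,3]); x=p[0]/-p[2]; y=-p[1]/-p[2]
    s=1+c['k1']*(x*x+y*y); return np.array([c['fx']*x*s+c['cx'],c['fy']*y*s+c['cy']])
E
python3 - <<'E'
from h import *
for n in ['top','scene']:
    c=arm.get_image(n); save(cv2.resize(c['img'],(768,576),interpolation=cv2.INTER_CUBIC),n+'0.png'); print(n,c['fx'],c['cx'],c['cy'],c['k1'],np.round(c['pose'],3))
print(arm.observe())
E
```

```text
top 451.68141523057204 259.2067602148919 188.57988386435352 -0.08592009099257798 [[-1.800e-02  9.920e-01 -1.290e-01  3.850e-01]
 [-1.000e+00 -1.800e-02 -1.000e-03  7.000e-03]
 [-4.000e-03  1.290e-01  9.920e-01  1.047e+00]
 [ 0.000e+00  0.000e+00  0.000e+00  1.000e+00]]
scene 351.3361790659848 249.99975449876396 190.84190604671687 -0.012779073015299246 [[-0.137 -0.793  0.594  0.935]
 [ 0.991 -0.116  0.074  0.062]
 [ 0.01   0.598  0.801  0.621]
 [ 0.     0.     0.     1.   ]]
{'time_s': 0.1, 'joints': array([ 1.03989975e+00,  2.21163162e-01,  1.52747691e+00,  1.39846284e-05,
        1.39468494e+00, -1.26117598e-01]), 'dq': array([-0.00048971, -0.00150071, -0.00238422,  0.00011343, -0.00124467,
       -0.00066847]), 'joint_torque': array([ 9.89312539e-04, -4.98239529e+01, -3.90546656e+01, -2.39144483e-04,
        5.73026933e-03, -4.84386317e-05]), 'eef_pos': array([0.2458738 , 0.57402898, 0.23030925]), 'orientation': array([ 0.58974829, -0.38955418,  0.5908519 ,  0.38902252]), 'ft_force': array([ 0.92656141,  0.5291026 , -0.67731903]), 'wrist_torque': array([ 0.02080719, -0.02561222,  0.02049903]), 'grip_width': 0.08530925930225326}
```

View pics/top0.png

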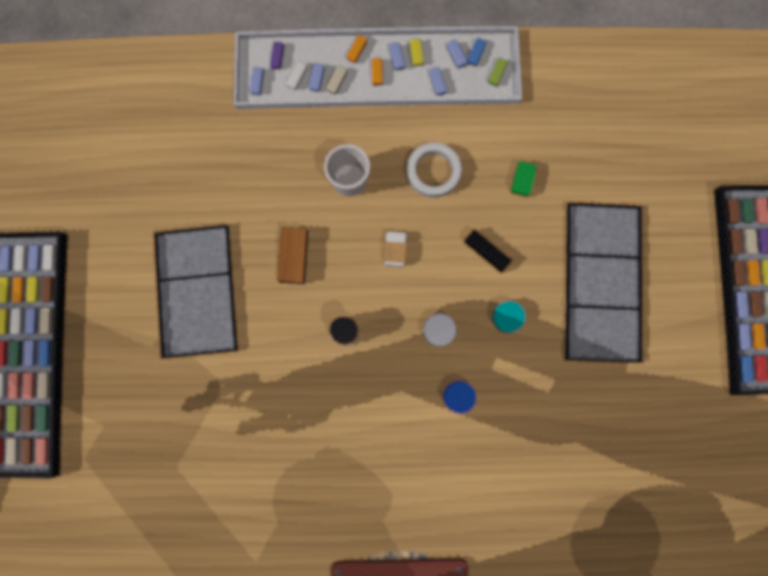

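View pics/scene0.png

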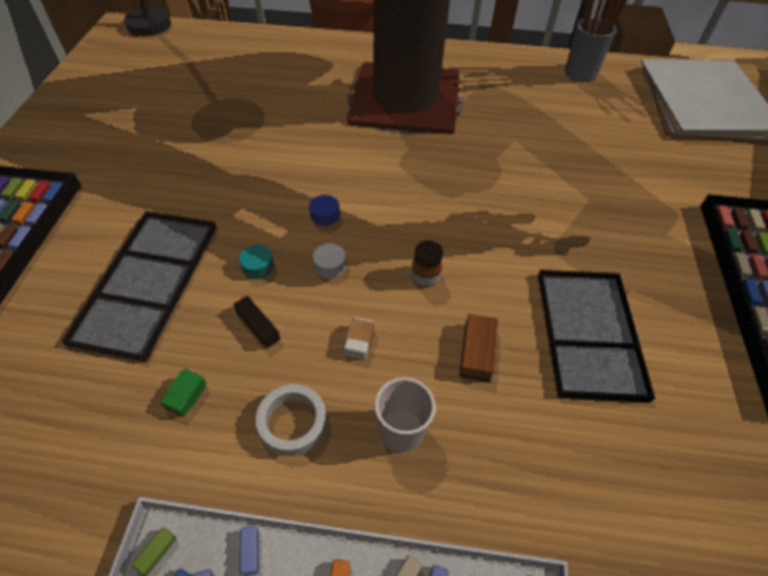

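```bash
cat > fit.py <<'E'
from h import *
from scipy.optimize import minimize
def box(l,w,h): return np.array([[sx*l/2,sy*w/2,z] for sx in(-1,1) for sy in(-1,1) for z in(0,h)])
def cyl(d,h,d0=None):
    a=np.linspace(0,2*np.pi,24,endpoint=False); d0=d0 or d
    return np.vstack([np.c_[d0/2*np.cos(a),d0/2*np.sin(a),0*a],np.c_[d/2*np.cos(a),d/2*np.sin(a),0*a+h]])
M={'jar_mid':cyl(.044,.06),'charcoal_mid':box(.078,.024,.024),'eraser_mid':box(.052,.03,.022),'sanding_block_mid':box(.084,.04,.028),'tin_mid':cyl(.049,.024),'long_tray':box(.248,.118,.014),'short_tray':box(.199,.118,.014),'tape_mid':cyl(.084,.024),'cup_mid':cyl(.068,.075,.05)}
def sil(c,name,p,z0=0,S=8):
    P=M[name]; ca,sa=np.cos(p[2]),np.sin(p[2])
    W=np.c_[P[:,0]*ca-P[:,1]*sa+p[0],P[:,0]*sa+P[:,1]*ca+p[1],P[:,2]+z0]
    q=np.array([proj(c,w) for w in W]).astype(np.float32)
    return cv2.convexHull(q)[:,0]
def fit(name,obs,p0,z0=0,yaw=True):
    # obs: list of (cam,mask)
    def cost(v):
        p=[v[0],v[1],v[2] if yaw else 0.]; t=0
        for c,m in obs:
            h=sil(c,name,p,z0); im=np.zeros(m.shape,np.uint8); cv2.fillPoly(im,[np.round((h)*16).astype(np.int32)],255,cv2.LINE_AA,4)
            a=im/255.; t+=np.abs(a-m).sum()/m.sum()
        return t
    best=None
    for y0 in (np.linspace(0,np.pi,8,endpoint=False)+p0[2] if yaw else [0]):
        s=np.array([[p0[0],p0[1],y0]]*4); s[1,0]+=.008;s[2,1]+=.008;s[3,2]+=.3
        r=minimize(cost,s[0],method='Nelder-Mead',options=dict(initial_simplex=s,xatol=1e-4,fatol=1e-4))
        if best is None or r.fun<best.fun: best=r
    return best.x,best.fun
E
python3 - <<'E'
from fit import *
cams={n:arm.get_image(n) for n in('top','scene')}
for n in M:
    for cn in cams:
        for d in arm.trace(n,cn):
            m=np.array(d['mask']); 
            if m.sum()<20: continue
            v,u=np.nonzero(m); zc=M[n][:,2].max()/2
            P=at_z(cams[cn],u.mean(),v.mean(),zc)
            p,f=fit(n,[(cams[cn],m)],[P[0],P[1],0],yaw=('jar' not in n and 'tin' not in n and 'tape' not in n and 'cup' not in n))
            col=cams[cn]['img'][m].mean(0).astype(int)
            print(n,cn,round(d['p'],2),'px',int(u.mean()*1.5),int(v.mean()*1.5),col,'xyyaw',np.round(p,4),'err',round(f,2))
E
```

```text
jar_mid top 0.86 px 344 330 [52 44 40] xyyaw [0.446  0.0761 0.0846] err 0.18
jar_mid scene 0.74 px 425 262 [45 34 24] xyyaw [0.4434 0.0739 0.0375] err 0.25
charcoal_mid top 0.84 px 486 250 [33 28 24] xyyaw [ 0.5694 -0.1429  0.8598] err 0.25
charcoal_mid scene 0.84 px 257 322 [34 26 18] xyyaw [ 0.5646 -0.1476  0.7971] err 0.25
eraser_mid top 0.83 px 522 178 [ 36 119  53] xyyaw [ 0.6816 -0.2054  2.7704] err 0.21
eraser_mid scene 0.86 px 358 337 [135 110  85] xyyaw [ 0.5703 -0.0043  0.0131] err 0.18
eraser_mid scene 0.73 px 183 391 [39 88 36] xyyaw [ 0.6807 -0.2105  2.7519] err 0.13
eraser_mid scene 0.53 px 477 347 [89 52 27] xyyaw [0.5755 0.1537 0.1227] err 0.4
sanding_block_mid top 0.86 px 292 255 [124  81  44] xyyaw [0.565  0.1572 3.0742] err 0.1
sanding_block_mid scene 0.89 px 477 347 [89 52 27] xyyaw [ 0.5636  0.1541 -0.0971] err 0.09
tin_mid top 0.78 px 508 316 [ 16 114 112] xyyaw [ 0.463  -0.173   0.1154] err 0.14
tin_mid top 0.64 px 459 396 [ 35  60 116] xyyaw [ 0.3436 -0.0956  0.0301] err 0.13
tin_mid top 0.62 px 439 329 [137 133 137] xyyaw [ 0.4465 -0.0669  0.1314] err 0.13
ti
[... 542 characters left out ...]
 [0.5121 0.3127 3.2243] err 0.05
short_tray top 0.26 px 439 328 [138 136 140] xyyaw [ 0.4523 -0.0677  2.4499] err 12.83
short_tray scene 0.73 px 592 336 [64 63 63] xyyaw [0.5121 0.309  0.0821] err 0.03
tape_mid top 0.66 px 434 169 [155 149 145] xyyaw [ 0.6991 -0.0658 -0.0657] err 0.75
tape_mid top 0.58 px 603 282 [ 98  96 100] xyyaw [ 0.5215 -0.3261  0.034 ] err 0.78
tape_mid scene 0.74 px 291 418 [126 118 110] xyyaw [ 0.6977 -0.0663  0.1547] err 0.62
cup_mid top 0.78 px 347 169 [126 118 115] xyyaw [0.6869 0.0683 0.1655] err 0.05
cup_mid top 0.17 px 438 329 [137 134 137] xyyaw [ 0.4511 -0.0588 -0.2178] err 1.32
cup_mid scene 0.86 px 402 412 [94 85 78] xyyaw [ 0.6882  0.065  -0.0789] err 0.05
```

Candidates, tin: (439,329) plain grey metal, (508,316) turquoise, (459,396) blue. The grey one fits. Eraser: (395,249) white in a card sleeve, (522,178) green. The sleeved one fits. I'll confirm both in one crop.

```bash
cat > plan.py <<'E'
from h import *
from scipy.spatial.transform import Rotation as R
def plan(x,y,z,jaw=None,cmd=None):
    s=arm.observe(); q=s['orientation']; r=R.from_quat([q[1],q[2],q[3],q[0]]).as_matrix(); p=s['eef_pos']
    d=r.T@(np.array([x,y,z])-p)*1000
    cur=np.arctan2(r[1,2],r[0,2]); out=''
    if jaw is not None:
        t=(jaw-cur+np.pi/2)%np.pi-np.pi/2   # world ccw
        out='turn %.1f deg (alt %.1f)'%(-np.degrees(t),-np.degrees(t)+(180 if t>0 else -180))
    print('pos',np.round(p,4),'down',np.round(r[:,0],3),'jaw %.3f'%cur,'j6 %.2f'%s['joints'][5],'w %.4f'%s['grip_width'],'F',np.round(s['ft_force'],1),'t',s['time_s'])
    print('-> shift x %.1f y %.1f z %.1f'%tuple(d),out)
E
python3 - <<'E'
from plan import *
c=arm.get_image('top'); im=c['img'][140:280,210:370]
save(cv2.resize(im,(800,600) if 0 else (685,600),interpolation=cv2.INTER_CUBIC),'crop0.png')
plan(.564,.1555,.20,-.08+np.pi/2)
E
```

```text
pos [0.2462 0.5745 0.2313] down [-0.  0. -1.] jaw 1.166 j6 -0.13 w 0.0852 F [ 0.7 -0.3  1.4] t 1.15
-> shift x 31.3 y -457.2 z -259.9 turn -18.6 deg (alt 161.4)
```

View pics/crop0.png

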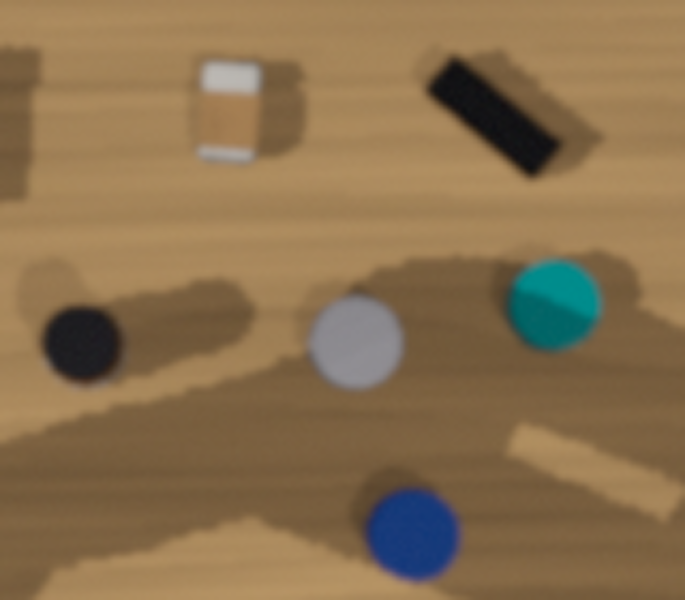

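The crop shows the plain grey tin at top-picture (439,329) and the white eraser with its card sleeve at (395,249). The turquoise, blue and green look-alikes stay where they are. First I go to the sanding block.

Call:
{"fn": "arm_command", "kwargs": {
  "steps": [
    {"x":6,"y":-35,"z":-20},
    {"x":12,"y":-70,"z":-40},
    {"x":18,"y":-105,"z":-60},
    {"x":24,"y":-140,"z":-80},
    {"x":30,"y":-175,"z":-100}
  ],
  "hand": 1,
  "force": 40
}}

```text
invalid input
```

Call:
{"fn": "arm_command", "kwargs": {
  "steps": [
    {"y":-35,"z":-20},
    {"y":-70,"z":-40},
    {"y":-105,"z":-60},
    {"y":-140,"z":-80},
    {"y":-175,"z":-100}
  ]
}}

```text
invalid input
```

Call:
{"fn": "arm_command", "kwargs": {
  "steps": [
    {"y":-35,"z":-20,"turn":-6},
    {"y":-70,"z":-40,"turn":-12},
    {"y":-107,"z":-60,"turn":-18.6},
    {"y":-107,"z":-60,"turn":-18.6}
  ]
}}

```text
invalid input
```

```bash
python3 - <<'E'
from plan import *
plan(.564,.1555,.003,-.08+np.pi/2)
E
```

```text
pos [0.2462 0.5745 0.2313] down [-0.  0. -1.] jaw 1.166 j6 -0.13 w 0.0852 F [ 0.7 -0.3  1.4] t 1.15
-> shift x 228.3 y -457.2 z -259.9 turn -18.6 deg (alt 161.4)
```

Call:
{"fn": "arm_command", "kwargs": {
  "steps": [
    {"x":6,"y":-35,"z":-20,"turn":0},
    {"x":12,"y":-70,"z":-40,"turn":0},
    {"x":18,"y":-105,"z":-60,"turn":0},
    {"x":24,"y":-140,"z":-80,"turn":0},
    {"x":30,"y":-175,"z":-100,"turn":0}
  ],
  "hand": 1,
  "force": 40
}}

```text
time_s: 1.57
eef_pos: [0.3683, 0.4122, 0.2012]
orientation: [0.59, -0.389, 0.59, 0.389]
ft_force: [1.7, 1.1, 0.9]
grip_width: 0.0856
```

All keys are needed in each row.

Call:
{"fn": "arm_command", "kwargs": {
  "steps": [
    {"x":0,"y":-35,"z":-20,"turn":0},
    {"x":0,"y":-70,"z":-40,"turn":0},
    {"x":0,"y":-105,"z":-60,"turn":0},
    {"x":0,"y":-140,"z":-80,"turn":0},
    {"x":0,"y":-175,"z":-100,"turn":0}
  ]
}}

```text
time_s: 1.98
eef_pos: [0.4901, 0.2511, 0.2016]
orientation: [0.591, -0.389, 0.59, 0.389]
ft_force: [0.6, 0.1, 1.0]
grip_width: 0.0857
```

Call:
{"fn": "arm_command", "kwargs": {
  "steps": [
    {"x":0,"y":-35,"z":-20,"turn":-6},
    {"x":0,"y":-70,"z":-40,"turn":-12},
    {"x":0,"y":-107,"z":-60,"turn":-18.6},
    {"x":0,"y":-107,"z":-60,"turn":-18.6},
    {"x":0,"y":-107,"z":-60,"turn":-18.6}
  ]
}}

```text
time_s: 2.4
eef_pos: [0.565, 0.1534, 0.2012]
orientation: [0.521, -0.478, 0.521, 0.478]
ft_force: [0.3, -0.8, -0.6]
grip_width: 0.0852
```

```bash
python3 - <<'E'
from plan import *
plan(.564,.1555,.003,-.08+np.pi/2)
E
```

```text
pos [0.565  0.1534 0.2012] down [-0. -0. -1.] jaw 1.486 j6 -1.36 w 0.0852 F [ 0.3 -0.8 -0.6] t 2.4
-> shift x 198.2 y 1.1 z 2.1 turn -0.3 deg (alt 179.7)
```

Call:
{"fn": "arm_command", "kwargs": {
  "steps": [
    {"x":40,"y":1,"z":2,"turn":0},
    {"x":80,"y":1,"z":2,"turn":0},
    {"x":120,"y":1,"z":2,"turn":0},
    {"x":145,"y":1,"z":2,"turn":0},
    {"x":160,"y":1,"z":2,"turn":0}
  ]
}}

```text
time_s: 2.82
eef_pos: [0.559, 0.1586, 0.037]
orientation: [0.518, -0.478, 0.522, 0.481]
ft_force: [0.1, 0.4, 0.7]
grip_width: 0.0852
```

Call:
{"fn": "arm_command", "kwargs": {
  "steps": [
    {"x":10,"y":0,"z":0,"turn":0},
    {"x":20,"y":0,"z":0,"turn":0},
    {"x":30,"y":0,"z":0,"turn":0},
    {"x":36,"y":0,"z":0,"turn":0},
    {"x":36,"y":0,"z":0,"turn":0}
  ]
}}

```text
time_s: 3.23
eef_pos: [0.5625, 0.1578, 0.0046]
orientation: [0.519, -0.479, 0.52, 0.48]
ft_force: [-0.8, -0.6, 0.2]
grip_width: 0.0853
```

Call:
{"fn": "arm_command", "kwargs": {
  "steps": [
    {"x":0,"y":0,"z":0,"turn":0},
    {"x":0,"y":0,"z":0,"turn":0},
    {"x":0,"y":0,"z":0,"turn":0},
    {"x":0,"y":0,"z":0,"turn":0},
    {"x":0,"y":0,"z":0,"turn":0}
  ],
  "hand": 0,
  "force": 40
}}

```text
time_s: 3.65
eef_pos: [0.5639, 0.1576, 0.0064]
orientation: [0.52, -0.48, 0.519, 0.479]
ft_force: [-1.1, -1.1, 2.6]
grip_width: 0.0394
```

Call:
{"fn": "arm_command", "kwargs": {
  "steps": [
    {"x":0,"y":0,"z":0,"turn":0},
    {"x":0,"y":0,"z":0,"turn":0},
    {"x":0,"y":0,"z":0,"turn":0},
    {"x":0,"y":0,"z":0,"turn":0},
    {"x":0,"y":0,"z":0,"turn":0}
  ]
}}

```text
time_s: 4.07
eef_pos: [0.5639, 0.1576, 0.0064]
orientation: [0.52, -0.48, 0.519, 0.479]
ft_force: [-0.5, -0.8, 6.5]
grip_width: 0.0395
```

Call:
{"fn": "arm_command", "kwargs": {
  "steps": [
    {"x":-15,"y":0,"z":0,"turn":0},
    {"x":-45,"y":0,"z":0,"turn":0},
    {"x":-75,"y":0,"z":0,"turn":0},
    {"x":-80,"y":0,"z":0,"turn":0},
    {"x":-80,"y":0,"z":0,"turn":0}
  ]
}}

```text
time_s: 4.48
eef_pos: [0.5651, 0.1579, 0.0882]
orientation: [0.521, -0.481, 0.518, 0.478]
ft_force: [0.3, -0.6, -1.3]
grip_width: 0.0392
```

```bash
python3 - <<'E'
from plan import *
plan(.4746,.308,.0865,.083+np.pi/2)
E
```

```text
pos [0.5651 0.1579 0.0882] down [ 0.005  0.001 -1.   ] jaw 1.491 j6 -1.35 w 0.0392 F [ 0.3 -0.6 -1.3] t 4.4833
-> shift x 1.3 y 102.2 z 142.4 turn -9.4 deg (alt 170.6)
```

Call:
{"fn": "arm_command", "kwargs": {
  "steps": [
    {"x":0,"y":20,"z":28,"turn":-2},
    {"x":0,"y":42,"z":59,"turn":-4},
    {"x":0,"y":65,"z":91,"turn":-6},
    {"x":0,"y":86,"z":120,"turn":-8},
    {"x":0,"y":102,"z":142,"turn":-9.4}
  ]
}}

```text
time_s: 4.9
eef_pos: [0.4696, 0.3087, 0.0831]
orientation: [0.477, -0.52, 0.479, 0.522]
ft_force: [-0.3, -0.3, -0.1]
grip_width: 0.0393
```

Call:
{"fn": "arm_command", "kwargs": {
  "steps": [
    {"x":15,"y":0,"z":0,"turn":0},
    {"x":35,"y":0,"z":0,"turn":0},
    {"x":50,"y":0,"z":0,"turn":0},
    {"x":50,"y":0,"z":0,"turn":0},
    {"x":50,"y":0,"z":0,"turn":0}
  ]
}}

```text
time_s: 5.32
eef_pos: [0.4706, 0.3064, 0.0329]
orientation: [0.477, -0.52, 0.48, 0.521]
ft_force: [-0.6, 0.3, -0.6]
grip_width: 0.0391
```

```bash
python3 - <<'E'
from plan import *
plan(.4746,.308,.011,.083+np.pi/2)
c=arm.get_image('scene'); save(cv2.resize(c['img'],(768,576)),'s1.png')
E
```

```text
pos [0.4706 0.3064 0.0329] down [-0.005 -0.002 -1.   ] jaw 1.655 j6 -1.22 w 0.0391 F [-0.6  0.3 -0.6] t 5.3167
-> shift x 21.9 y -4.2 z 1.3 turn 0.1 deg (alt -179.9)
```

View pics/s1.png

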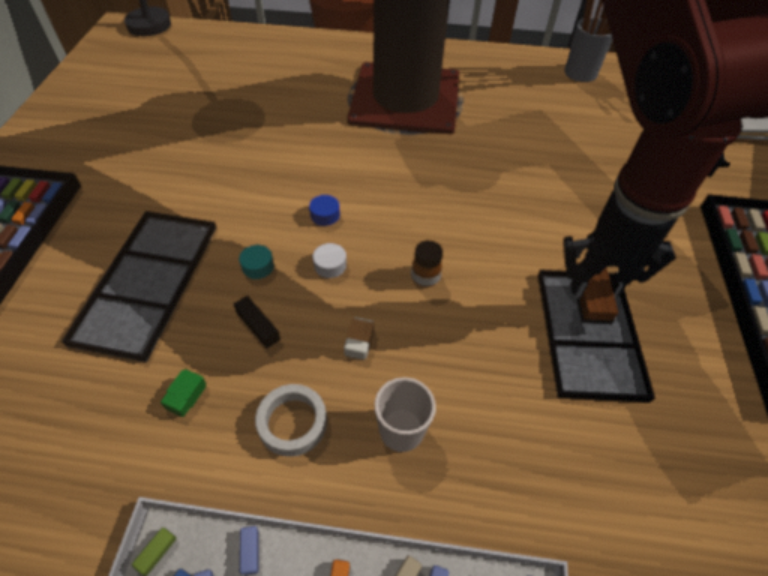

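The block is held level above the larger bay at about (600,300), with margin on every side. Lowering it and releasing with only a small opening.

Call:
{"fn": "arm_command", "kwargs": {
  "steps": [
    {"x":8,"y":-2,"z":1,"turn":0},
    {"x":15,"y":-2,"z":1,"turn":0},
    {"x":19,"y":-2,"z":1,"turn":0},
    {"x":22,"y":-2,"z":1,"turn":0},
    {"x":22,"y":-2,"z":1,"turn":0}
  ]
}}

```text
time_s: 5.78
eef_pos: [0.474, 0.3081, 0.0124]
orientation: [0.478, -0.52, 0.479, 0.521]
ft_force: [0.0, 0.1, -0.9]
grip_width: 0.0392
```

Call:
{"fn": "arm_command", "kwargs": {
  "steps": [
    {"x":0,"y":0,"z":0,"turn":0},
    {"x":0,"y":0,"z":0,"turn":0},
    {"x":0,"y":0,"z":0,"turn":0}
  ],
  "hand": 0.65
}}

```text
time_s: 6.03
eef_pos: [0.4749, 0.3086, 0.0137]
orientation: [-0.479, 0.521, -0.478, -0.52]
ft_force: [-0.0, 0.1, -0.0]
grip_width: 0.0554
```

Call:
{"fn": "arm_command", "kwargs": {
  "steps": [
    {"x":-15,"y":0,"z":0,"turn":0},
    {"x":-50,"y":0,"z":0,"turn":0},
    {"x":-90,"y":0,"z":0,"turn":0},
    {"x":-120,"y":0,"z":0,"turn":0},
    {"x":-120,"y":0,"z":0,"turn":0}
  ]
}}

```text
time_s: 6.45
eef_pos: [0.4792, 0.3107, 0.1418]
orientation: [-0.483, 0.522, -0.474, -0.519]
ft_force: [-0.1, 0.3, 1.1]
grip_width: 0.0556
```

```bash
python3 - <<'E'
from plan import *
plan(.445,-.0675,.13,np.pi/2)
E
```

```text
pos [0.4792 0.3107 0.1418] down [ 0.012  0.006 -1.   ] jaw 1.655 j6 -1.22 w 0.0556 F [-0.1  0.3  1.1] t 6.45
-> shift x 9.2 y 66.0 z -374.1 turn 4.8 deg (alt -175.2)
```

Call:
{"fn": "arm_command", "kwargs": {
  "steps": [
    {"x":0,"y":7,"z":-38,"turn":1},
    {"x":0,"y":14,"z":-76,"turn":2},
    {"x":0,"y":21,"z":-114,"turn":3},
    {"x":0,"y":28,"z":-152,"turn":4},
    {"x":0,"y":34,"z":-190,"turn":4.8}
  ],
  "hand": 1
}}

```text
time_s: 6.87
eef_pos: [0.4561, 0.1149, 0.1335]
orientation: [-0.5, 0.5, -0.5, -0.5]
ft_force: [1.3, -0.7, -0.0]
grip_width: 0.0854
```

```bash
python3 - <<'E'
from plan import *
plan(.445,-.0675,.13,np.pi/2)
E
```

```text
pos [0.4561 0.1149 0.1335] down [ 0.001  0.    -1.   ] jaw 1.571 j6 -1.49 w 0.0854 F [ 1.3 -0.7 -0. ] t 6.8667
-> shift x 3.5 y 11.2 z -182.4 turn 0.0 deg (alt -180.0)
```

Call:
{"fn": "arm_command", "kwargs": {
  "steps": [
    {"x":0,"y":3,"z":-40,"turn":0},
    {"x":0,"y":6,"z":-80,"turn":0},
    {"x":0,"y":9,"z":-120,"turn":0},
    {"x":0,"y":11,"z":-155,"turn":0},
    {"x":0,"y":11,"z":-182,"turn":0}
  ]
}}

```text
time_s: 7.28
eef_pos: [0.4452, -0.0683, 0.1337]
orientation: [0.5, -0.5, 0.5, 0.499]
ft_force: [0.3, 0.0, -0.7]
grip_width: 0.0855
```

Call:
{"fn": "arm_command", "kwargs": {
  "steps": [
    {"x":30,"y":0,"z":0,"turn":0},
    {"x":60,"y":0,"z":0,"turn":0},
    {"x":85,"y":0,"z":0,"turn":0},
    {"x":85,"y":0,"z":0,"turn":0},
    {"x":85,"y":0,"z":0,"turn":0}
  ]
}}

```text
time_s: 7.7
eef_pos: [0.4444, -0.0654, 0.0475]
orientation: [0.499, -0.499, 0.501, 0.501]
ft_force: [0.9, -0.1, 0.3]
grip_width: 0.0854
```

```bash
python3 - <<'E'
from plan import *
plan(.445,-.0675,.006,np.pi/2)
E
```

```text
pos [ 0.4444 -0.0654  0.0475] down [-0.003  0.001 -1.   ] jaw 1.571 j6 -1.89 w 0.0854 F [ 0.9 -0.1  0.3] t 7.7
-> shift x 41.5 y -0.7 z -2.2 turn -0.0 deg (alt 180.0)
```

Call:
{"fn": "arm_command", "kwargs": {
  "steps": [
    {"x":15,"y":0,"z":-2,"turn":0},
    {"x":30,"y":0,"z":-2,"turn":0},
    {"x":40,"y":0,"z":-2,"turn":0},
    {"x":40,"y":0,"z":-2,"turn":0},
    {"x":40,"y":0,"z":-2,"turn":0}
  ]
}}

```text
time_s: 8.12
eef_pos: [0.4462, -0.0677, 0.0092]
orientation: [-0.5, 0.5, -0.5, -0.5]
ft_force: [-0.1, 0.0, 0.3]
grip_width: 0.0854
```

Call:
{"fn": "arm_command", "kwargs": {
  "steps": [
    {"x":0,"y":0,"z":0,"turn":0},
    {"x":0,"y":0,"z":0,"turn":0},
    {"x":0,"y":0,"z":0,"turn":0},
    {"x":0,"y":0,"z":0,"turn":0},
    {"x":0,"y":0,"z":0,"turn":0}
  ],
  "hand": 0
}}

```text
time_s: 8.53
eef_pos: [0.4464, -0.0679, 0.0096]
orientation: [-0.5, 0.5, -0.5, -0.5]
ft_force: [-2.5, 1.4, 7.3]
grip_width: 0.0473
```

Call:
{"fn": "arm_command", "kwargs": {
  "steps": [
    {"x":0,"y":0,"z":0,"turn":0},
    {"x":0,"y":0,"z":0,"turn":0},
    {"x":-15,"y":0,"z":0,"turn":0},
    {"x":-50,"y":0,"z":0,"turn":0},
    {"x":-90,"y":0,"z":0,"turn":0}
  ]
}}

```text
time_s: 8.95
eef_pos: [0.4432, -0.0669, 0.0973]
orientation: [0.499, -0.498, 0.501, 0.502]
ft_force: [1.1, -0.7, -0.8]
grip_width: 0.0473
```

Call:
{"fn": "arm_command", "kwargs": {
  "steps": [
    {"x":-20,"y":0,"z":0,"turn":0},
    {"x":-20,"y":0,"z":0,"turn":0},
    {"x":-20,"y":0,"z":0,"turn":0}
  ]
}}

```text
time_s: 9.2
eef_pos: [0.4469, -0.0681, 0.1199]
orientation: [-0.501, 0.501, -0.499, -0.499]
ft_force: [-0.4, 0.7, -0.5]
grip_width: 0.0468
```

```bash
python3 - <<'E'
from plan import *
plan(.5713,.316,.114,.083+np.pi/2)
c=arm.get_image('scene'); save(cv2.resize(c['img'],(768,576)),'s2.png')
E
```

```text
pos [ 0.4469 -0.0681  0.1199] down [ 0.004 -0.001 -1.   ] jaw 1.571 j6 -1.90 w 0.0468 F [-0.4  0.7 -0.5] t 9.2
-> shift x 5.9 y -124.5 z 384.1 turn -4.7 deg (alt 175.3)
```

View pics/s2.png

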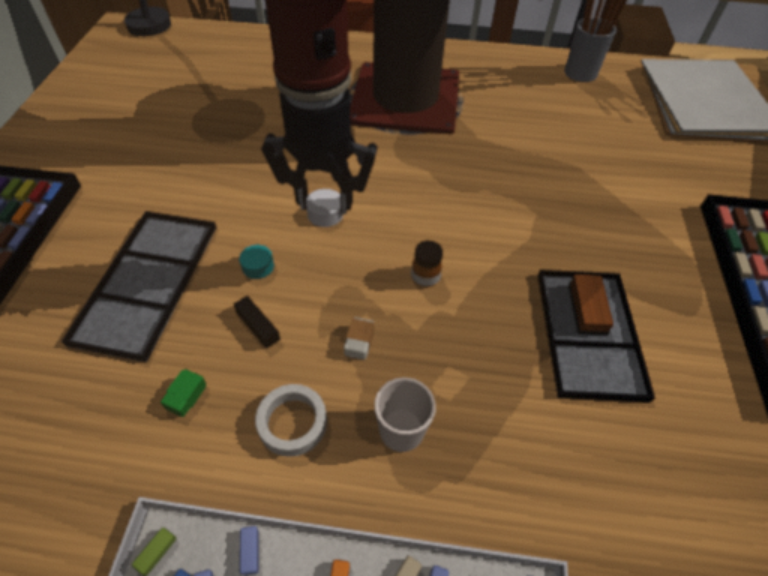

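The tin is held level at (323,207), and the sanding block lies in its bay at (592,303).

Call:
{"fn": "arm_command", "kwargs": {
  "steps": [
    {"x":0,"y":-12,"z":38,"turn":0},
    {"x":0,"y":-25,"z":77,"turn":0},
    {"x":0,"y":-37,"z":115,"turn":-1},
    {"x":0,"y":-50,"z":154,"turn":-2},
    {"x":0,"y":-62,"z":192,"turn":-3}
  ]
}}

```text
time_s: 9.67
eef_pos: [0.5063, 0.126, 0.1158]
orientation: [0.486, -0.512, 0.488, 0.514]
ft_force: [1.5, 0.0, -0.4]
grip_width: 0.0472
```

Call:
{"fn": "arm_command", "kwargs": {
  "steps": [
    {"x":0,"y":-12,"z":38,"turn":0},
    {"x":0,"y":-23,"z":77,"turn":0},
    {"x":0,"y":-33,"z":110,"turn":-1},
    {"x":0,"y":-46,"z":150,"turn":-1.7},
    {"x":0,"y":-52,"z":180,"turn":-1.7}
  ]
}}

```text
time_s: 10.08
eef_pos: [0.5491, 0.309, 0.1153]
orientation: [0.478, -0.52, 0.48, 0.521]
ft_force: [1.2, -0.3, 0.1]
grip_width: 0.0472
```

Call:
{"fn": "arm_command", "kwargs": {
  "steps": [
    {"x":20,"y":0,"z":0,"turn":0},
    {"x":50,"y":0,"z":0,"turn":0},
    {"x":70,"y":0,"z":0,"turn":0},
    {"x":70,"y":0,"z":0,"turn":0},
    {"x":70,"y":0,"z":0,"turn":0}
  ]
}}

```text
time_s: 10.5
eef_pos: [0.5473, 0.3057, 0.0446]
orientation: [0.477, -0.519, 0.481, 0.521]
ft_force: [0.9, 0.9, -1.0]
grip_width: 0.0467
```

```bash
python3 - <<'E'
from plan import *
plan(.5713,.316,.0145,.083+np.pi/2)
E
```

```text
pos [0.5473 0.3057 0.0446] down [-0.007 -0.003 -1.   ] jaw 1.653 j6 -1.27 w 0.0467 F [ 0.9  0.9 -1. ] t 10.5
-> shift x 29.9 y -25.0 z 8.4 turn -0.0 deg (alt 180.0)
```

Call:
{"fn": "arm_command", "kwargs": {
  "steps": [
    {"x":0,"y":-12,"z":4,"turn":0},
    {"x":5,"y":-24,"z":8,"turn":0},
    {"x":18,"y":-24,"z":8,"turn":0},
    {"x":26,"y":-24,"z":8,"turn":0},
    {"x":29,"y":-24,"z":8,"turn":0}
  ]
}}

```text
time_s: 10.92
eef_pos: [0.5716, 0.3158, 0.0172]
orientation: [0.478, -0.519, 0.48, 0.521]
ft_force: [-0.1, -0.1, -1.2]
grip_width: 0.0471
```

Call:
{"fn": "arm_command", "kwargs": {
  "steps": [
    {"x":0,"y":0,"z":0,"turn":0},
    {"x":0,"y":0,"z":0,"turn":0}
  ]
}}

```text
time_s: 11.08
eef_pos: [0.5725, 0.3163, 0.0188]
orientation: [0.479, -0.52, 0.48, 0.52]
ft_force: [-0.6, -0.1, -0.6]
grip_width: 0.0469
```

```bash
python3 - <<'E'
from plan import *
plan(.5713,.316,.0138,.083+np.pi/2)
E
```

```text
pos [0.5725 0.3163 0.0188] down [-0.001 -0.001 -1.   ] jaw 1.653 j6 -1.27 w 0.0469 F [-0.6 -0.1 -0.6] t 11.0833
-> shift x 5.0 y 1.2 z -0.2 turn -0.1 deg (alt 179.9)
```

Call:
{"fn": "arm_command", "kwargs": {
  "steps": [
    {"x":2,"y":1,"z":0,"turn":0},
    {"x":4,"y":1,"z":0,"turn":0},
    {"x":5,"y":1,"z":0,"turn":0},
    {"x":5,"y":1,"z":0,"turn":0}
  ]
}}

```text
time_s: 11.42
eef_pos: [0.5722, 0.3166, 0.0143]
orientation: [0.479, -0.52, 0.479, 0.52]
ft_force: [0.5, 1.0, -0.2]
grip_width: 0.047
```

Call:
{"fn": "arm_command", "kwargs": {
  "steps": [
    {"x":0,"y":0,"z":0,"turn":0},
    {"x":0,"y":0,"z":0,"turn":0},
    {"x":0,"y":0,"z":0,"turn":0}
  ],
  "hand": 0.75
}}

```text
time_s: 11.67
eef_pos: [0.5726, 0.3167, 0.0146]
orientation: [-0.479, 0.52, -0.479, -0.52]
ft_force: [0.5, 0.2, 0.9]
grip_width: 0.0639
```

Call:
{"fn": "arm_command", "kwargs": {
  "steps": [
    {"x":-15,"y":0,"z":0,"turn":0},
    {"x":-50,"y":0,"z":0,"turn":0},
    {"x":-90,"y":0,"z":0,"turn":0},
    {"x":-120,"y":0,"z":0,"turn":0},
    {"x":-120,"y":0,"z":0,"turn":0}
  ]
}}

```text
time_s: 12.08
eef_pos: [0.5773, 0.3188, 0.1449]
orientation: [-0.484, 0.522, -0.474, -0.518]
ft_force: [1.0, 0.4, 1.4]
grip_width: 0.0638
```

```bash
python3 - <<'E'
from plan import *
plan(.4447,.075,.135,np.pi/2)
E
```

```text
pos [0.5773 0.3188 0.1449] down [ 0.014  0.006 -1.   ] jaw 1.653 j6 -1.27 w 0.0638 F [1.  0.4 1.4] t 12.0833
-> shift x 6.7 y 152.3 z -232.1 turn 4.7 deg (alt -175.3)
```

Call:
{"fn": "arm_command", "kwargs": {
  "steps": [
    {"x":0,"y":21,"z":-33,"turn":0},
    {"x":0,"y":43,"z":-66,"turn":0},
    {"x":0,"y":65,"z":-99,"turn":0},
    {"x":0,"y":87,"z":-132,"turn":0},
    {"x":0,"y":109,"z":-165,"turn":0}
  ],
  "hand": 1
}}

```text
time_s: 12.5
eef_pos: [0.4764, 0.142, 0.1351]
orientation: [-0.479, 0.521, -0.479, -0.52]
ft_force: [-0.3, -0.9, -0.3]
grip_width: 0.0853
```

Call:
{"fn": "arm_command", "kwargs": {
  "steps": [
    {"x":0,"y":21,"z":-33,"turn":2},
    {"x":0,"y":43,"z":-66,"turn":4.7},
    {"x":0,"y":43,"z":-66,"turn":4.7},
    {"x":0,"y":43,"z":-66,"turn":4.7}
  ]
}}

```text
time_s: 12.83
eef_pos: [0.4397, 0.0725, 0.1353]
orientation: [0.501, -0.5, 0.5, 0.499]
ft_force: [-0.4, 0.4, 0.1]
grip_width: 0.0855
```

```bash
python3 - <<'E'
from plan import *
plan(.4447,.075,.012,np.pi/2)
E
```

```text
pos [0.4397 0.0725 0.1353] down [ 0.002  0.    -1.   ] jaw 1.567 j6 -1.58 w 0.0855 F [-0.4  0.4  0.1] t 12.8333
-> shift x 123.3 y -4.8 z 2.5 turn -0.2 deg (alt 179.8)
```

Call:
{"fn": "arm_command", "kwargs": {
  "steps": [
    {"x":0,"y":-5,"z":2,"turn":0},
    {"x":20,"y":-5,"z":2,"turn":0},
    {"x":45,"y":-5,"z":2,"turn":0},
    {"x":70,"y":-5,"z":2,"turn":0},
    {"x":90,"y":-5,"z":2,"turn":0}
  ]
}}

```text
time_s: 13.25
eef_pos: [0.4457, 0.0774, 0.0432]
orientation: [-0.5, 0.501, -0.499, -0.501]
ft_force: [-0.7, -0.9, -0.6]
grip_width: 0.0854
```

Call:
{"fn": "arm_command", "kwargs": {
  "steps": [
    {"x":15,"y":0,"z":0,"turn":0},
    {"x":28,"y":0,"z":0,"turn":0},
    {"x":33,"y":0,"z":0,"turn":0},
    {"x":33,"y":0,"z":0,"turn":0},
    {"x":33,"y":0,"z":0,"turn":0}
  ]
}}

```text
time_s: 13.67
eef_pos: [0.4456, 0.0767, 0.0116]
orientation: [-0.5, 0.5, -0.5, -0.5]
ft_force: [0.2, -0.3, -1.2]
grip_width: 0.0851
```

Call:
{"fn": "arm_command", "kwargs": {
  "steps": [
    {"x":0,"y":0,"z":0,"turn":0},
    {"x":0,"y":0,"z":0,"turn":0},
    {"x":0,"y":0,"z":0,"turn":0},
    {"x":0,"y":0,"z":0,"turn":0},
    {"x":0,"y":0,"z":0,"turn":0}
  ],
  "hand": 0
}}

```text
time_s: 14.08
eef_pos: [0.4456, 0.076, 0.0124]
orientation: [0.5, -0.5, 0.5, 0.5]
ft_force: [-1.3, -0.0, 6.1]
grip_width: 0.0425
```

Call:
{"fn": "arm_command", "kwargs": {
  "steps": [
    {"x":0,"y":0,"z":0,"turn":0},
    {"x":0,"y":0,"z":0,"turn":0},
    {"x":-10,"y":0,"z":0,"turn":0},
    {"x":-35,"y":0,"z":0,"turn":0},
    {"x":-65,"y":0,"z":0,"turn":0}
  ]
}}

```text
time_s: 14.5
eef_pos: [0.4427, 0.0758, 0.0758]
orientation: [0.499, -0.499, 0.501, 0.501]
ft_force: [0.7, 0.0, -1.1]
grip_width: 0.0422
```

Call:
{"fn": "arm_command", "kwargs": {
  "steps": [
    {"x":-25,"y":0,"z":0,"turn":0},
    {"x":-25,"y":0,"z":0,"turn":0},
    {"x":-25,"y":0,"z":0,"turn":0}
  ]
}}

```text
time_s: 14.75
eef_pos: [0.4464, 0.0759, 0.1035]
orientation: [-0.501, 0.501, -0.499, -0.499]
ft_force: [-0.3, 0.1, -1.9]
grip_width: 0.0423
```

```bash
python3 - <<'E'
from plan import *
plan(.514,-.3285,.105,-.065+np.pi/2)
c=arm.get_image('scene'); save(cv2.resize(c['img'],(768,576)),'s3.png')
E
```

```text
pos [0.4464 0.0759 0.1035] down [ 0.005 -0.    -1.   ] jaw 1.571 j6 -1.58 w 0.0423 F [-0.3  0.1 -1.9] t 14.75
-> shift x -1.1 y -67.6 z -404.4 turn 3.7 deg (alt -176.3)
```

View pics/s3.png

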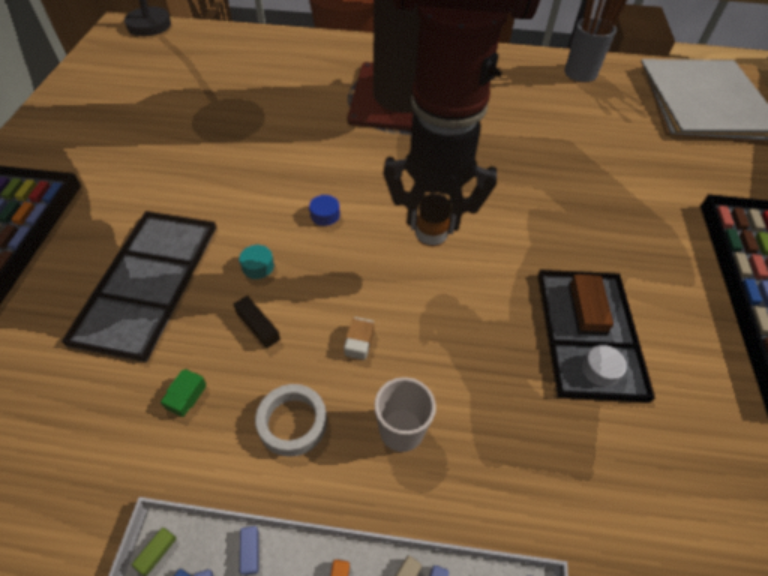

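The jar is held upright at (433,220), the tin is in its smaller bay at (606,365). Now I carry the jar to the middle bay.

Call:
{"fn": "arm_command", "kwargs": {
  "steps": [
    {"x":0,"y":-3,"z":-18,"turn":0},
    {"x":0,"y":-8,"z":-50,"turn":0},
    {"x":0,"y":-14,"z":-85,"turn":0},
    {"x":0,"y":-20,"z":-120,"turn":0},
    {"x":0,"y":-26,"z":-155,"turn":0}
  ]
}}

```text
time_s: 15.22
eef_pos: [0.4694, -0.08, 0.0995]
orientation: [0.499, -0.499, 0.5, 0.501]
ft_force: [1.0, 0.3, -1.9]
grip_width: 0.0425
```

Call:
{"fn": "arm_command", "kwargs": {
  "steps": [
    {"x":0,"y":-6,"z":-36,"turn":0},
    {"x":0,"y":-13,"z":-76,"turn":0},
    {"x":0,"y":-20,"z":-116,"turn":1},
    {"x":0,"y":-27,"z":-156,"turn":2},
    {"x":0,"y":-33,"z":-186,"turn":3.7}
  ]
}}

```text
time_s: 15.63
eef_pos: [0.5026, -0.2675, 0.0993]
orientation: [0.516, -0.482, 0.517, 0.484]
ft_force: [0.3, -0.4, -0.6]
grip_width: 0.0425
```

```bash
python3 - <<'E'
from plan import *
plan(.514,-.3285,.05,-.065+np.pi/2)
E
```

```text
pos [ 0.5026 -0.2675  0.0993] down [-0.002  0.001 -1.   ] jaw 1.504 j6 -2.13 w 0.0425 F [ 0.3 -0.4 -0.6] t 15.6333
-> shift x 49.2 y -15.5 z -60.1 turn -0.1 deg (alt 179.9)
```

Call:
{"fn": "arm_command", "kwargs": {
  "steps": [
    {"x":0,"y":-5,"z":-25,"turn":0},
    {"x":0,"y":-15,"z":-50,"turn":0},
    {"x":10,"y":-15,"z":-60,"turn":0},
    {"x":35,"y":-15,"z":-60,"turn":0},
    {"x":50,"y":-15,"z":-60,"turn":0}
  ]
}}

```text
time_s: 16.05
eef_pos: [0.5131, -0.3253, 0.0475]
orientation: [0.516, -0.482, 0.516, 0.485]
ft_force: [-1.3, 0.4, -2.6]
grip_width: 0.0425
```

Call:
{"fn": "arm_command", "kwargs": {
  "steps": [
    {"x":5,"y":0,"z":0,"turn":0},
    {"x":5,"y":0,"z":0,"turn":0},
    {"x":5,"y":0,"z":0,"turn":0}
  ]
}}

```text
time_s: 16.3
eef_pos: [0.5144, -0.3251, 0.0455]
orientation: [0.516, -0.483, 0.516, 0.484]
ft_force: [0.1, 0.9, -0.4]
grip_width: 0.0423
```

```bash
python3 - <<'E'
from plan import *
plan(.514,-.3285,.0168,-.065+np.pi/2)
E
```

```text
pos [ 0.5144 -0.3251  0.0455] down [-0.001  0.001 -1.   ] jaw 1.507 j6 -2.20 w 0.0423 F [ 0.1  0.9 -0.4] t 16.3
-> shift x 28.7 y 0.2 z -3.5 turn 0.1 deg (alt -179.9)
```

Call:
{"fn": "arm_command", "kwargs": {
  "steps": [
    {"x":12,"y":0,"z":-3,"turn":0},
    {"x":20,"y":0,"z":-3,"turn":0},
    {"x":26,"y":0,"z":-3,"turn":0},
    {"x":28,"y":0,"z":-3,"turn":0},
    {"x":28,"y":0,"z":-3,"turn":0}
  ]
}}

```text
time_s: 16.72
eef_pos: [0.5142, -0.3284, 0.0173]
orientation: [0.516, -0.483, 0.516, 0.484]
ft_force: [1.0, 0.1, -0.9]
grip_width: 0.0424
```

Call:
{"fn": "arm_command", "kwargs": {
  "steps": [
    {"x":0,"y":0,"z":0,"turn":0},
    {"x":0,"y":0,"z":0,"turn":0}
  ]
}}

```text
time_s: 16.88
eef_pos: [0.5151, -0.3291, 0.0187]
orientation: [0.516, -0.484, 0.516, 0.483]
ft_force: [-0.1, 0.0, -1.1]
grip_width: 0.042
```

Call:
{"fn": "arm_command", "kwargs": {
  "steps": [
    {"x":1,"y":0,"z":0,"turn":0},
    {"x":2,"y":0,"z":0,"turn":0},
    {"x":2,"y":0,"z":0,"turn":0},
    {"x":2,"y":0,"z":0,"turn":0}
  ]
}}

```text
time_s: 17.22
eef_pos: [0.515, -0.3291, 0.0166]
orientation: [0.516, -0.484, 0.516, 0.483]
ft_force: [1.0, -0.4, -0.4]
grip_width: 0.0421
```

Call:
{"fn": "arm_command", "kwargs": {
  "steps": [
    {"x":0,"y":0,"z":0,"turn":0},
    {"x":0,"y":0,"z":0,"turn":0},
    {"x":0,"y":0,"z":0,"turn":0}
  ],
  "hand": 0.75
}}

```text
time_s: 17.47
eef_pos: [0.5149, -0.3289, 0.0164]
orientation: [0.516, -0.484, 0.516, 0.484]
ft_force: [-0.2, 0.4, -0.4]
grip_width: 0.0641
```

Call:
{"fn": "arm_command", "kwargs": {
  "steps": [
    {"x":-10,"y":0,"z":0,"turn":0},
    {"x":-35,"y":0,"z":0,"turn":0},
    {"x":-70,"y":0,"z":0,"turn":0},
    {"x":-110,"y":0,"z":0,"turn":0},
    {"x":-120,"y":0,"z":0,"turn":0}
  ]
}}

```text
time_s: 17.88
eef_pos: [0.5179, -0.3314, 0.1445]
orientation: [0.516, -0.487, 0.515, 0.48]
ft_force: [1.4, -1.4, 0.9]
grip_width: 0.064
```

```bash
python3 - <<'E'
from plan import *
plan(.5672,-.145,.12,.83+np.pi/2)
plan(.5672,-.145,.12,.83+np.pi/2)
print(arm.observe()['joints'])
c=arm.get_image('scene'); save(cv2.resize(c['img'],(768,576)),'s4.png')
E
```

```text
pos [ 0.5179 -0.3314  0.1445] down [ 0.008 -0.007 -1.   ] jaw 1.506 j6 -2.20 w 0.0640 F [ 1.4 -1.4  0.9] t 17.8833
-> shift x 23.6 y -37.0 z 189.3 turn -51.2 deg (alt 128.8)
pos [ 0.5179 -0.3314  0.1445] down [ 0.008 -0.007 -1.   ] jaw 1.506 j6 -2.20 w 0.0640 F [ 1.4 -1.4  0.9] t 17.8833
-> shift x 23.6 y -37.0 z 189.3 turn -51.2 deg (alt 128.8)
[-6.97401306e-01  2.61839239e-01  1.64548452e+00  2.62364840e-05
  1.22359217e+00 -2.20390355e+00]
```

View pics/s4.png

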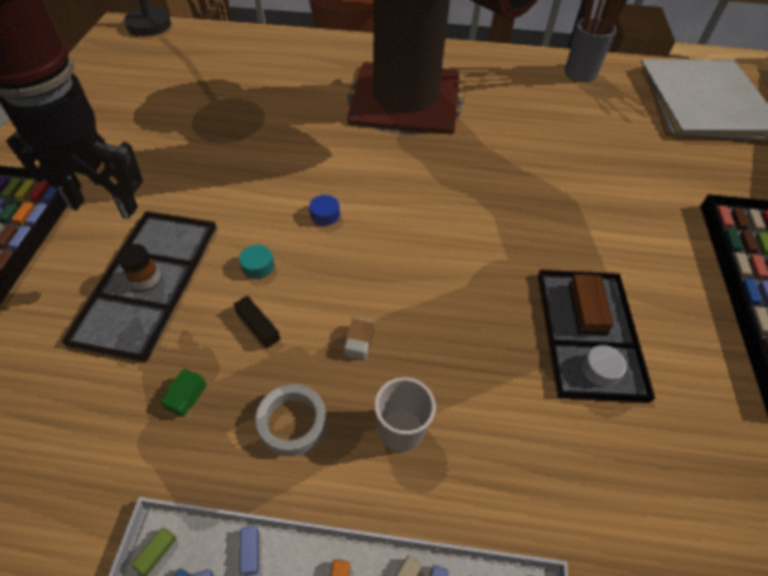

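The jar stands in the middle bay at (142,268). For the charcoal I turn the short way round (+129°), which keeps joint 6 off its limit.

Call:
{"fn": "arm_command", "kwargs": {
  "steps": [
    {"x":4,"y":-7,"z":38,"turn":7},
    {"x":8,"y":-14,"z":76,"turn":14},
    {"x":12,"y":-21,"z":114,"turn":21},
    {"x":16,"y":-29,"z":152,"turn":28},
    {"x":20,"y":-37,"z":189,"turn":35}
  ]
}}

```text
time_s: 18.35
eef_pos: [0.5633, -0.1428, 0.1163]
orientation: [0.637, -0.307, 0.637, 0.307]
ft_force: [1.3, -0.1, 0.3]
grip_width: 0.0643
```

Call:
{"fn": "arm_command", "kwargs": {
  "steps": [
    {"x":0,"y":0,"z":0,"turn":7},
    {"x":0,"y":0,"z":0,"turn":14},
    {"x":0,"y":0,"z":0,"turn":21},
    {"x":0,"y":0,"z":0,"turn":28},
    {"x":0,"y":0,"z":0,"turn":35}
  ]
}}

```text
time_s: 18.77
eef_pos: [0.5632, -0.1441, 0.1163]
orientation: [0.7, -0.101, 0.7, 0.101]
ft_force: [0.3, -0.5, -0.0]
grip_width: 0.0641
```

Call:
{"fn": "arm_command", "kwargs": {
  "steps": [
    {"x":0,"y":0,"z":0,"turn":7},
    {"x":0,"y":0,"z":0,"turn":14},
    {"x":0,"y":0,"z":0,"turn":21},
    {"x":0,"y":0,"z":0,"turn":28},
    {"x":0,"y":0,"z":0,"turn":35}
  ]
}}

```text
time_s: 19.18
eef_pos: [0.5632, -0.1444, 0.1163]
orientation: [0.698, 0.114, 0.698, -0.114]
ft_force: [-0.4, -0.4, -0.1]
grip_width: 0.0641
```

Call:
{"fn": "arm_command", "kwargs": {
  "steps": [
    {"x":0,"y":0,"z":0,"turn":7},
    {"x":0,"y":0,"z":0,"turn":14},
    {"x":0,"y":0,"z":0,"turn":21},
    {"x":0,"y":0,"z":0,"turn":23.8},
    {"x":0,"y":0,"z":0,"turn":23.8}
  ]
}}

```text
time_s: 19.6
eef_pos: [0.5631, -0.1444, 0.1163]
orientation: [0.66, 0.254, 0.66, -0.254]
ft_force: [0.1, 0.2, 0.1]
grip_width: 0.0639
```

```bash
python3 - <<'E'
from plan import *
plan(.5672,-.145,.008,.83+np.pi/2)
c=arm.get_image('top'); save(cv2.resize(c['img'][90:300,200:480],(800,600)),'t5.png')
E
```

```text
pos [ 0.5631 -0.1444  0.1163] down [-0.001  0.    -1.   ] jaw -0.735 j6 0.35 w 0.0639 F [0.1 0.2 0.1] t 19.6
-> shift x 108.3 y 2.3 z 3.5 turn 0.3 deg (alt -179.7)
```

View pics/t5.png

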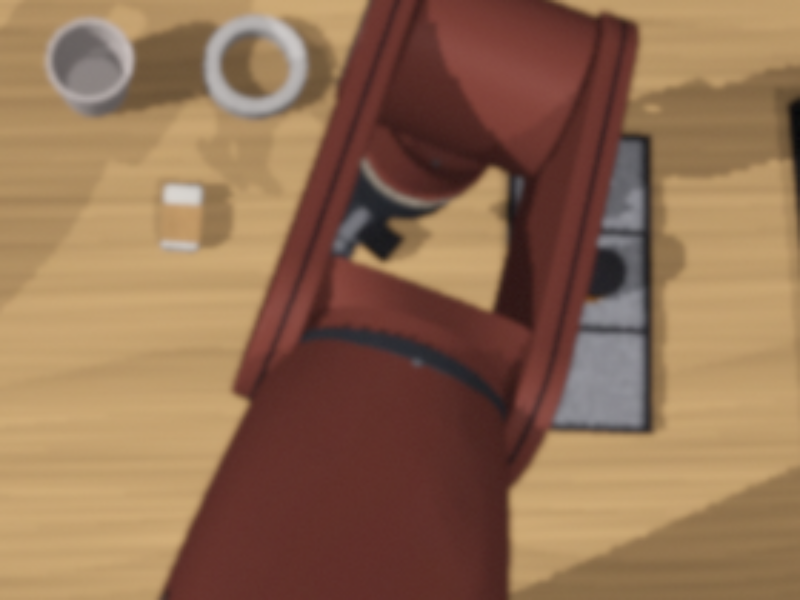

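The arm hides most of the view; the charcoal's near end shows at about (380,240), where it was measured. Descending.

Call:
{"fn": "arm_command", "kwargs": {
  "steps": [
    {"x":20,"y":2,"z":3,"turn":0},
    {"x":45,"y":2,"z":3,"turn":0},
    {"x":70,"y":2,"z":3,"turn":0},
    {"x":80,"y":2,"z":3,"turn":0},
    {"x":80,"y":2,"z":3,"turn":0}
  ]
}}

```text
time_s: 20.07
eef_pos: [0.5643, -0.144, 0.0333]
orientation: [0.658, 0.253, 0.662, -0.253]
ft_force: [-0.7, -0.4, -0.8]
grip_width: 0.0641
```

Call:
{"fn": "arm_command", "kwargs": {
  "steps": [
    {"x":12,"y":0,"z":0,"turn":0},
    {"x":22,"y":0,"z":0,"turn":0},
    {"x":28,"y":0,"z":0,"turn":0},
    {"x":28,"y":0,"z":0,"turn":0},
    {"x":28,"y":0,"z":0,"turn":0}
  ]
}}

```text
time_s: 20.48
eef_pos: [0.567, -0.145, 0.0084]
orientation: [0.66, 0.254, 0.66, -0.254]
ft_force: [-0.4, 0.5, 0.6]
grip_width: 0.0643
```

Call:
{"fn": "arm_command", "kwargs": {
  "steps": [
    {"x":0,"y":0,"z":0,"turn":0},
    {"x":0,"y":0,"z":0,"turn":0},
    {"x":0,"y":0,"z":0,"turn":0},
    {"x":0,"y":0,"z":0,"turn":0},
    {"x":0,"y":0,"z":0,"turn":0}
  ],
  "hand": 0
}}

```text
time_s: 20.9
eef_pos: [0.5677, -0.1453, 0.0093]
orientation: [0.661, 0.254, 0.659, -0.254]
ft_force: [0.3, -0.6, 4.3]
grip_width: 0.0228
```

Call:
{"fn": "arm_command", "kwargs": {
  "steps": [
    {"x":0,"y":0,"z":0,"turn":0},
    {"x":0,"y":0,"z":0,"turn":0},
    {"x":0,"y":0,"z":0,"turn":0}
  ]
}}

```text
time_s: 21.15
eef_pos: [0.5677, -0.1453, 0.0093]
orientation: [0.661, 0.254, 0.659, -0.254]
ft_force: [0.0, -0.1, 5.7]
grip_width: 0.0233
```

Call:
{"fn": "arm_command", "kwargs": {
  "steps": [
    {"x":-15,"y":0,"z":0,"turn":0},
    {"x":-45,"y":0,"z":0,"turn":0},
    {"x":-75,"y":0,"z":0,"turn":0},
    {"x":-90,"y":0,"z":0,"turn":0},
    {"x":-90,"y":0,"z":0,"turn":0}
  ]
}}

```text
time_s: 21.57
eef_pos: [0.5696, -0.1461, 0.1028]
orientation: [0.663, 0.254, 0.658, -0.254]
ft_force: [0.6, 0.0, -0.4]
grip_width: 0.0232
```

```bash
python3 - <<'E'
from plan import *
plan(.5985,-.324,.1,-.55)
E
```

```text
pos [ 0.5696 -0.1461  0.1028] down [ 0.007 -0.003 -1.   ] jaw -0.734 j6 0.35 w 0.0232 F [ 0.6  0.  -0.4] t 21.5667
-> shift x 3.5 y -112.8 z 140.5 turn -10.5 deg (alt 169.5)
```

Call:
{"fn": "arm_command", "kwargs": {
  "steps": [
    {"x":0,"y":-18,"z":22,"turn":-2},
    {"x":0,"y":-42,"z":52,"turn":-4},
    {"x":0,"y":-66,"z":82,"turn":-6},
    {"x":0,"y":-90,"z":112,"turn":-8},
    {"x":0,"y":-113,"z":140,"turn":-10.5}
  ]
}}

```text
time_s: 21.98
eef_pos: [0.5945, -0.3239, 0.0964]
orientation: [0.68, 0.192, 0.682, -0.191]
ft_force: [-0.0, 0.2, 0.1]
grip_width: 0.0228
```

Call:
{"fn": "arm_command", "kwargs": {
  "steps": [
    {"x":10,"y":0,"z":0,"turn":0},
    {"x":25,"y":0,"z":0,"turn":0},
    {"x":40,"y":0,"z":0,"turn":0},
    {"x":40,"y":0,"z":0,"turn":0},
    {"x":40,"y":0,"z":0,"turn":0}
  ]
}}

```text
time_s: 22.4
eef_pos: [0.5934, -0.3199, 0.0551]
orientation: [0.679, 0.193, 0.683, -0.191]
ft_force: [-0.4, -0.4, -0.4]
grip_width: 0.0233
```

```bash
python3 - <<'E'
from plan import *
plan(.5985,-.324,.0135,-.55)
c=arm.get_image('scene'); save(cv2.resize(c['img'][100:270,0:230],(800,591),interpolation=cv2.INTER_CUBIC),'s6.png')
E
```

```text
pos [ 0.5934 -0.3199  0.0551] down [-0.005  0.004 -1.   ] jaw -0.549 j6 -0.06 w 0.0233 F [-0.4 -0.4 -0.4] t 22.4
-> shift x 41.6 y -0.9 z 6.7 turn 0.0 deg (alt -180.0)
```

View pics/s6.png

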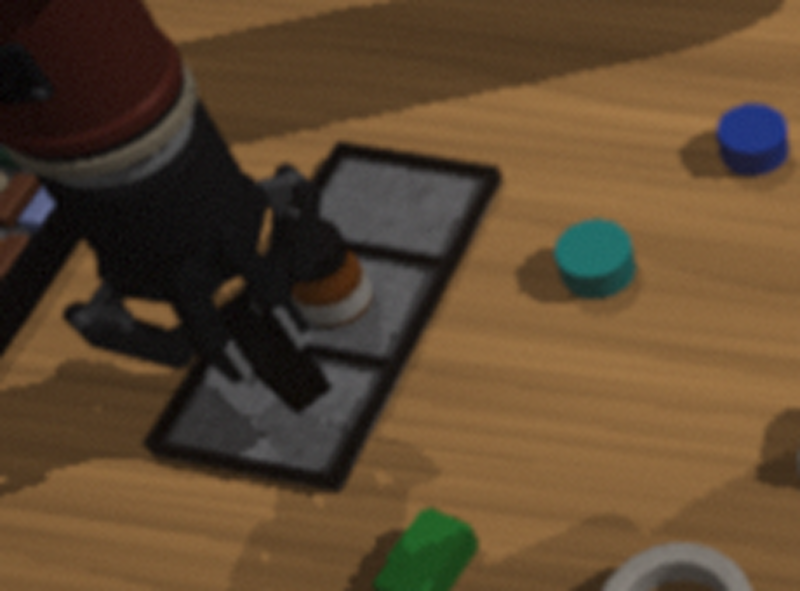

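The charcoal is above the far bay, turned about 28° so that the knuckle passes beside the jar. Lowering it.

Call:
{"fn": "arm_command", "kwargs": {
  "steps": [
    {"x":6,"y":0,"z":5,"turn":0},
    {"x":16,"y":0,"z":5,"turn":0},
    {"x":28,"y":0,"z":5,"turn":0},
    {"x":36,"y":0,"z":5,"turn":0},
    {"x":36,"y":0,"z":5,"turn":0}
  ]
}}

```text
time_s: 22.87
eef_pos: [0.5977, -0.3239, 0.0191]
orientation: [0.679, 0.193, 0.682, -0.192]
ft_force: [-0.4, 0.8, -1.1]
grip_width: 0.0231
```

Call:
{"fn": "arm_command", "kwargs": {
  "steps": [
    {"x":2,"y":0,"z":0,"turn":0},
    {"x":2,"y":0,"z":0,"turn":0},
    {"x":2,"y":0,"z":0,"turn":0}
  ]
}}

```text
time_s: 23.12
eef_pos: [0.5997, -0.3255, 0.0208]
orientation: [0.681, 0.192, 0.68, -0.192]
ft_force: [-0.9, -0.2, -0.5]
grip_width: 0.0231
```

```bash
python3 - <<'E'
from plan import *
plan(.5985,-.324,.0135,-.55)
c=arm.get_image('scene'); save(cv2.resize(c['img'][100:270,0:230],(800,591),interpolation=cv2.INTER_CUBIC),'s7.png')
E
```

```text
pos [ 0.5997 -0.3255  0.0208] down [ 0. -0. -1.] jaw -0.551 j6 -0.06 w 0.0231 F [-0.9 -0.2 -0.5] t 23.1167
-> shift x 7.3 y 0.6 z -1.9 turn -0.0 deg (alt 180.0)
```

View pics/s7.png

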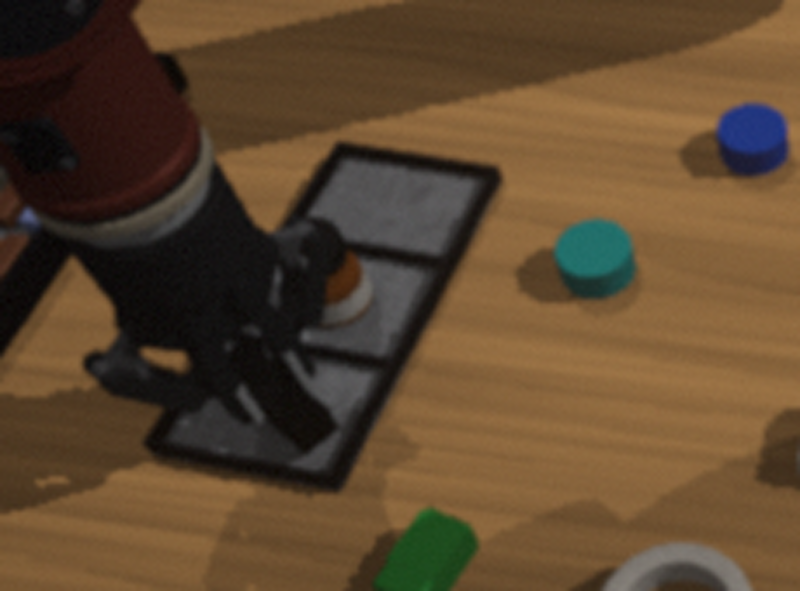

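Clear of the jar and inside the rims. Lowering the last 7 mm.

Call:
{"fn": "arm_command", "kwargs": {
  "steps": [
    {"x":3,"y":0,"z":-1,"turn":0},
    {"x":5,"y":0,"z":-1,"turn":0},
    {"x":7,"y":0,"z":-1,"turn":0},
    {"x":7,"y":0,"z":-1,"turn":0},
    {"x":7,"y":0,"z":-1,"turn":0}
  ]
}}

```text
time_s: 23.58
eef_pos: [0.5987, -0.3248, 0.0135]
orientation: [0.68, 0.192, 0.68, -0.192]
ft_force: [-0.3, -0.4, -0.5]
grip_width: 0.023
```

Call:
{"fn": "arm_command", "kwargs": {
  "steps": [
    {"x":0,"y":0,"z":0,"turn":0},
    {"x":0,"y":0,"z":0,"turn":0},
    {"x":0,"y":0,"z":0,"turn":0}
  ],
  "hand": 0.42
}}

```text
time_s: 23.83
eef_pos: [0.5987, -0.3248, 0.0135]
orientation: [0.68, 0.192, 0.68, -0.192]
ft_force: [-0.9, 0.4, 0.7]
grip_width: 0.0359
```

Call:
{"fn": "arm_command", "kwargs": {
  "steps": [
    {"x":-10,"y":0,"z":0,"turn":0},
    {"x":-35,"y":0,"z":0,"turn":0},
    {"x":-70,"y":0,"z":0,"turn":0},
    {"x":-110,"y":0,"z":0,"turn":0},
    {"x":-120,"y":0,"z":0,"turn":0}
  ]
}}

```text
time_s: 24.25
eef_pos: [0.6021, -0.327, 0.1424]
orientation: [0.684, 0.191, 0.677, -0.193]
ft_force: [1.2, -0.4, 0.7]
grip_width: 0.0355
```

```bash
python3 - <<'E'
from plan import *
plan(.570,-.0045,.125,.01+np.pi/2)
c=arm.get_image('scene'); save(cv2.resize(c['img'],(768,576)),'s8.png')
E
```

```text
pos [ 0.6021 -0.327   0.1424] down [ 0.009 -0.006 -1.   ] jaw -0.550 j6 -0.06 w 0.0355 F [ 1.2 -0.4  0.7] t 24.25
-> shift x 15.0 y 258.1 z -196.2 turn 57.9 deg (alt -122.1)
```

View pics/s8.png

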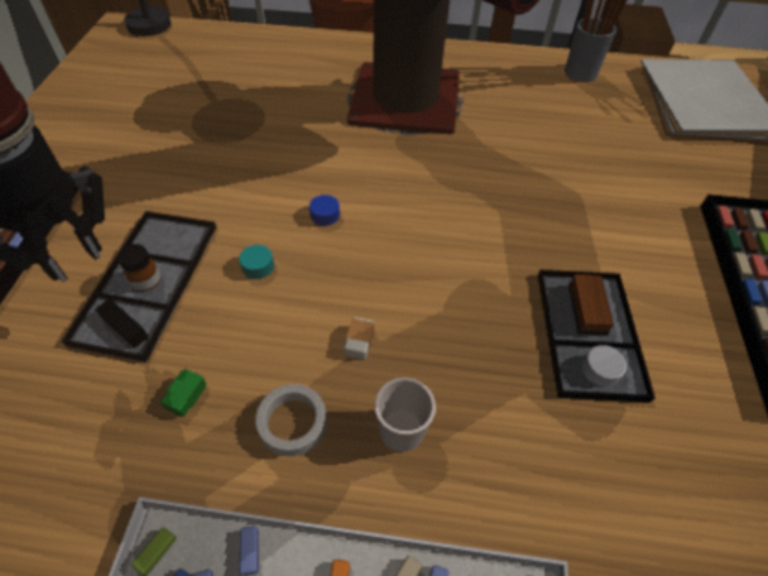

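The charcoal lies in the far bay at (122,322). Now the eraser.

Call:
{"fn": "arm_command", "kwargs": {
  "steps": [
    {"x":0,"y":30,"z":-22,"turn":7},
    {"x":0,"y":62,"z":-47,"turn":14},
    {"x":0,"y":94,"z":-72,"turn":21},
    {"x":0,"y":126,"z":-96,"turn":28},
    {"x":0,"y":158,"z":-120,"turn":35}
  ],
  "hand": 0.8
}}

```text
time_s: 24.72
eef_pos: [0.5784, -0.1257, 0.1337]
orientation: [0.59, 0.39, 0.59, -0.39]
ft_force: [0.3, 0.0, -0.3]
grip_width: 0.0685
```

```bash
python3 - <<'E'
from plan import *
plan(.570,-.0045,.125,.01+np.pi/2)
E
```

```text
pos [ 0.5784 -0.1257  0.1337] down [ 0.  0. -1.] jaw -1.168 j6 0.82 w 0.0685 F [ 0.3  0.  -0.3] t 24.7167
-> shift x 8.7 y 39.7 z -114.8 turn 22.5 deg (alt -157.5)
```

Call:
{"fn": "arm_command", "kwargs": {
  "steps": [
    {"x":3,"y":13,"z":-38,"turn":7},
    {"x":6,"y":26,"z":-76,"turn":14},
    {"x":8,"y":38,"z":-110,"turn":20},
    {"x":8,"y":38,"z":-112,"turn":22.5},
    {"x":8,"y":38,"z":-112,"turn":22.5}
  ]
}}

```text
time_s: 25.13
eef_pos: [0.5688, -0.007, 0.1255]
orientation: [0.505, 0.495, 0.505, -0.495]
ft_force: [0.3, -0.2, 0.7]
grip_width: 0.0686
```

Call:
{"fn": "arm_command", "kwargs": {
  "steps": [
    {"x":25,"y":0,"z":0,"turn":0},
    {"x":50,"y":0,"z":0,"turn":0},
    {"x":75,"y":0,"z":0,"turn":0},
    {"x":85,"y":0,"z":0,"turn":0},
    {"x":85,"y":0,"z":0,"turn":0}
  ]
}}

```text
time_s: 25.55
eef_pos: [0.567, -0.0102, 0.0376]
orientation: [0.503, 0.495, 0.506, -0.497]
ft_force: [0.0, -0.5, 0.0]
grip_width: 0.0684
```

```bash
python3 - <<'E'
from plan import *
plan(.570,-.0045,.008,.01+np.pi/2)
E
```

```text
pos [ 0.567  -0.0102  0.0376] down [-0.006  0.001 -1.   ] jaw -1.554 j6 1.40 w 0.0684 F [ 0.  -0.5  0. ] t 25.55
-> shift x 29.6 y 3.3 z -5.6 turn 0.4 deg (alt -179.6)
```

Call:
{"fn": "arm_command", "kwargs": {
  "steps": [
    {"x":8,"y":1,"z":-5,"turn":0},
    {"x":18,"y":1,"z":-5,"turn":0},
    {"x":26,"y":1,"z":-5,"turn":0},
    {"x":30,"y":1,"z":-5,"turn":0},
    {"x":30,"y":1,"z":-5,"turn":0}
  ]
}}

```text
time_s: 25.97
eef_pos: [0.5696, -0.0044, 0.0095]
orientation: [0.504, 0.495, 0.505, -0.496]
ft_force: [-0.0, 0.0, -0.3]
grip_width: 0.0682
```

Call:
{"fn": "arm_command", "kwargs": {
  "steps": [
    {"x":0,"y":0,"z":0,"turn":0},
    {"x":0,"y":0,"z":0,"turn":0},
    {"x":0,"y":0,"z":0,"turn":0},
    {"x":0,"y":0,"z":0,"turn":0},
    {"x":0,"y":0,"z":0,"turn":0}
  ],
  "hand": 0
}}

```text
time_s: 26.38
eef_pos: [0.5711, -0.0046, 0.0114]
orientation: [0.505, 0.496, 0.504, -0.495]
ft_force: [0.5, 0.2, 4.5]
grip_width: 0.0293
```

Call:
{"fn": "arm_command", "kwargs": {
  "steps": [
    {"x":0,"y":0,"z":0,"turn":0},
    {"x":0,"y":0,"z":0,"turn":0},
    {"x":0,"y":0,"z":0,"turn":0}
  ]
}}

```text
time_s: 26.63
eef_pos: [0.5711, -0.0046, 0.0114]
orientation: [0.505, 0.496, 0.504, -0.495]
ft_force: [-0.7, 0.5, 5.6]
grip_width: 0.0292
```

Call:
{"fn": "arm_command", "kwargs": {
  "steps": [
    {"x":-15,"y":0,"z":0,"turn":0},
    {"x":-45,"y":0,"z":0,"turn":0},
    {"x":-80,"y":0,"z":0,"turn":0},
    {"x":-110,"y":0,"z":0,"turn":0},
    {"x":-110,"y":0,"z":0,"turn":0}
  ]
}}

```text
time_s: 27.05
eef_pos: [0.5746, -0.0051, 0.1276]
orientation: [0.507, 0.498, 0.501, -0.493]
ft_force: [1.1, -0.1, 0.3]
grip_width: 0.0296
```

```bash
python3 - <<'E'
from plan import *
plan(.432,-.323,.12,-.065+np.pi/2)
E
```

```text
pos [ 0.5746 -0.0051  0.1276] down [ 0.011 -0.002 -1.   ] jaw -1.554 j6 1.41 w 0.0296 F [ 1.1 -0.1  0.3] t 27.05
-> shift x 6.5 y -148.0 z 315.5 turn 4.7 deg (alt -175.3)
```

Call:
{"fn": "arm_command", "kwargs": {
  "steps": [
    {"x":0,"y":-12,"z":25,"turn":0},
    {"x":0,"y":-28,"z":60,"turn":0},
    {"x":0,"y":-44,"z":95,"turn":1},
    {"x":0,"y":-61,"z":130,"turn":2},
    {"x":0,"y":-77,"z":165,"turn":3}
  ]
}}

```text
time_s: 27.47
eef_pos: [0.4947, -0.1717, 0.1198]
orientation: [-0.491, -0.509, -0.491, 0.509]
ft_force: [-0.3, -0.1, -0.5]
grip_width: 0.0293
```

```bash
python3 - <<'E'
from plan import *
plan(.432,-.323,.12,-.065+np.pi/2)
E
```

```text
pos [ 0.4947 -0.1717  0.1198] down [-0.001  0.    -1.   ] jaw -1.606 j6 1.12 w 0.0293 F [-0.3 -0.1 -0.5] t 27.4667
-> shift x -0.2 y -57.2 z 153.4 turn 1.7 deg (alt -178.3)
```

Call:
{"fn": "arm_command", "kwargs": {
  "steps": [
    {"x":0,"y":-14,"z":38,"turn":0},
    {"x":0,"y":-28,"z":75,"turn":1},
    {"x":0,"y":-42,"z":112,"turn":1.7},
    {"x":0,"y":-57,"z":150,"turn":1.7},
    {"x":0,"y":-57,"z":153,"turn":1.7}
  ]
}}

```text
time_s: 27.88
eef_pos: [0.4307, -0.3272, 0.1203]
orientation: [-0.483, -0.516, -0.482, 0.518]
ft_force: [0.2, 0.3, 0.3]
grip_width: 0.0295
```

Call:
{"fn": "arm_command", "kwargs": {
  "steps": [
    {"x":20,"y":0,"z":0,"turn":0},
    {"x":45,"y":0,"z":0,"turn":0},
    {"x":70,"y":0,"z":0,"turn":0},
    {"x":75,"y":0,"z":0,"turn":0},
    {"x":75,"y":0,"z":0,"turn":0}
  ]
}}

```text
time_s: 28.3
eef_pos: [0.4319, -0.3196, 0.0429]
orientation: [-0.481, -0.516, -0.486, 0.516]
ft_force: [-0.4, -0.8, -0.8]
grip_width: 0.0296
```

```bash
python3 - <<'E'
from plan import *
plan(.432,-.323,.016,-.065+np.pi/2)
c=arm.get_image('scene'); save(cv2.resize(c['img'][80:250,0:230],(800,591),interpolation=cv2.INTER_CUBIC),'s9.png')
E
```

```text
pos [ 0.4319 -0.3196  0.0429] down [-0.004  0.004 -1.   ] jaw -1.636 j6 0.85 w 0.0296 F [-0.4 -0.8 -0.8] t 28.3
-> shift x 26.8 y 0.4 z 3.5 turn -0.0 deg (alt 180.0)
```

View pics/s9.png

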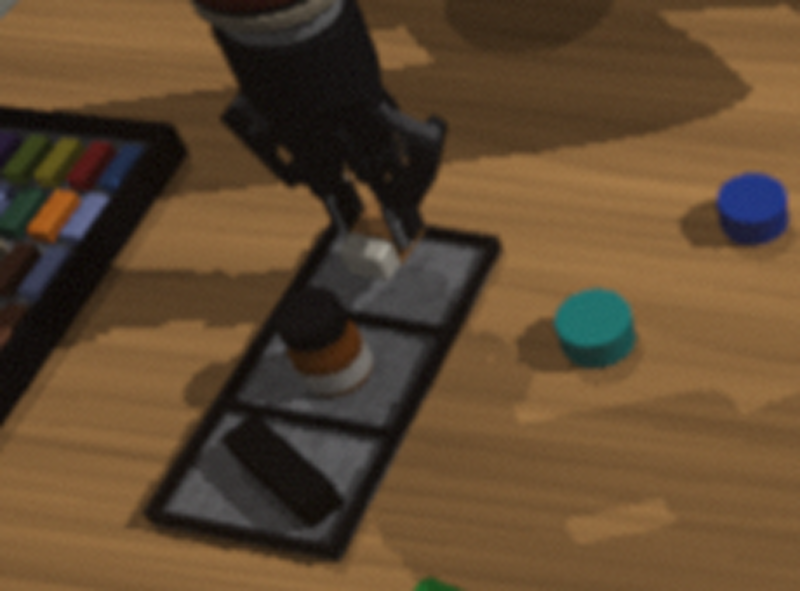

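The eraser is above the near bay at about (370,255), clear of the jar, and the charcoal lies inside the far bay. Lowering and releasing.

Call:
{"fn": "arm_command", "kwargs": {
  "steps": [
    {"x":10,"y":0,"z":2,"turn":0},
    {"x":18,"y":0,"z":2,"turn":0},
    {"x":24,"y":0,"z":2,"turn":0},
    {"x":27,"y":0,"z":2,"turn":0},
    {"x":27,"y":0,"z":2,"turn":0}
  ]
}}

```text
time_s: 28.77
eef_pos: [0.4331, -0.3231, 0.0177]
orientation: [-0.483, -0.516, -0.484, 0.516]
ft_force: [-0.2, 0.5, -0.4]
grip_width: 0.0294
```

Call:
{"fn": "arm_command", "kwargs": {
  "steps": [
    {"x":1,"y":0,"z":0,"turn":0},
    {"x":2,"y":0,"z":0,"turn":0},
    {"x":2,"y":0,"z":0,"turn":0},
    {"x":2,"y":0,"z":0,"turn":0}
  ]
}}

```text
time_s: 29.1
eef_pos: [0.4337, -0.3237, 0.0168]
orientation: [0.484, 0.516, 0.483, -0.516]
ft_force: [0.5, -0.9, 0.5]
grip_width: 0.0292
```

Call:
{"fn": "arm_command", "kwargs": {
  "steps": [
    {"x":0,"y":0,"z":0,"turn":0},
    {"x":0,"y":0,"z":0,"turn":0},
    {"x":0,"y":0,"z":0,"turn":0}
  ],
  "hand": 0.5
}}

```text
time_s: 29.35
eef_pos: [0.4336, -0.3237, 0.0167]
orientation: [0.484, 0.516, 0.483, -0.516]
ft_force: [0.5, 0.8, -0.2]
grip_width: 0.0426
```

Call:
{"fn": "arm_command", "kwargs": {
  "steps": [
    {"x":-10,"y":0,"z":0,"turn":0},
    {"x":-35,"y":0,"z":0,"turn":0},
    {"x":-70,"y":0,"z":0,"turn":0},
    {"x":-110,"y":0,"z":0,"turn":0},
    {"x":-140,"y":0,"z":0,"turn":0}
  ]
}}

```text
time_s: 29.77
eef_pos: [0.434, -0.324, 0.1603]
orientation: [0.484, 0.516, 0.482, -0.516]
ft_force: [1.0, -0.3, -0.7]
grip_width: 0.0426
```

```bash
python3 - <<'E'
from fit import *
cams={n:arm.get_image(n) for n in('top','scene')}
for n in ('scene','top'): save(cv2.resize(cams[n]['img'],(768,576),interpolation=cv2.INTER_CUBIC),n+'10.png')
def loc(T,yaw,p):
    d=np.array(p[:2])-T; return np.round([np.cos(yaw)*d[0]+np.sin(yaw)*d[1],-np.sin(yaw)*d[0]+np.cos(yaw)*d[1]],4)
for n in ['jar_mid','charcoal_mid','eraser_mid','sanding_block_mid','tin_mid','tape_mid','cup_mid']:
    for cn in cams:
        for d in arm.trace(n,cn):
            m=np.array(d['mask']); v,u=np.nonzero(m); z0=0 if n[:3] in('tap','cup') else .004
            P=at_z(cams[cn],u.mean(),v.mean(),M[n][:,2].max()/2+z0)
            p,f=fit(n,[(cams[cn],m)],[P[0],P[1],0],z0,yaw=n[:3] in('cha','era','san'))
            print(n,cn,round(d['p'],2),np.round(p,3),'err',round(f,2),'long',loc(np.array([.514,-.3285]),-.065,p),'short',loc(np.array([.512,.311]),.083,p))
s=arm.observe(); print(s['eef_pos'],s['time_s'])
E
```

```text
jar_mid top 0.89 [ 0.515 -0.325  0.133] err 0.2 long [0.0011 0.0038] short [-0.0493 -0.6339]
jar_mid scene 0.69 [ 0.514 -0.33   0.129] err 0.24 long [ 0.0002 -0.0017] short [-0.0511 -0.6392]
charcoal_mid top 0.93 [ 0.598 -0.322  1.006] err 0.17 long [0.0834 0.0122] short [ 0.0332 -0.6377]
charcoal_mid top 0.44 [ 0.52  -0.347  1.854] err 0.66 long [ 0.0076 -0.0182] short [-0.0462 -0.6566]
charcoal_mid scene 0.91 [ 0.597 -0.328  1.027] err 0.07 long [0.0824 0.0062] short [ 0.0314 -0.6435]
eraser_mid top 0.81 [ 0.681 -0.205  2.791] err 0.32 long [0.1582 0.1336] short [ 0.1251 -0.5287]
eraser_mid top 0.65 [ 0.435 -0.323  2.964] err 0.34 long [-0.0791  0.0004] short [-0.1292 -0.6254]
eraser_mid scene 0.69 [ 0.433 -0.325 -0.062] err 0.19 long [-0.0814 -0.0022] short [-0.1319 -0.6277]
eraser_mid scene 0.69 [ 0.683 -0.208 -0.345] err 0.14 long [0.1604 0.1312] short [ 0.127  -0.5313]
sanding_block_mid top 0.62 [0.475 0.31  3.207] err 0.1 long [-0.0804  0.635 ] short [-0.0369  0.0024]
sanding_block_mid top 0.27 [ 0.599 -0.322  0.798] err 0.8 long [0.0839 0.0122] short [ 0.0338 -0.6378]
sanding
[... 389 characters left out ...]
ne 0.69 [ 0.344 -0.096  0.319] err 0.26 long [-0.1843  0.2209] short [-0.2007 -0.3918]
tin_mid scene 0.68 [ 0.464 -0.174  0.009] err 0.15 long [-0.0597  0.1506] short [-0.0879 -0.4797]
tin_mid scene 0.61 [0.569 0.317 0.136] err 0.16 long [0.0133 0.6475] short [0.0577 0.001 ]
tape_mid top 0.78 [ 0.699 -0.066  0.217] err 0.75 long [0.1677 0.2738] short [ 0.1552 -0.3914]
tape_mid scene 0.62 [ 0.697 -0.067 -0.03 ] err 0.66 long [0.1657 0.2725] short [ 0.153  -0.3924]
tape_mid scene 0.62 [ 0.543 -0.306 -0.225] err 0.82 long [0.0279 0.0249] short [-0.0198 -0.617 ]
cup_mid top 0.6 [0.687 0.068 0.191] err 0.06 long [0.1471 0.4073] short [ 0.1546 -0.2563]
[ 0.43341073 -0.32350873  0.15620287] 30.5667
```

View pics/scene10.png

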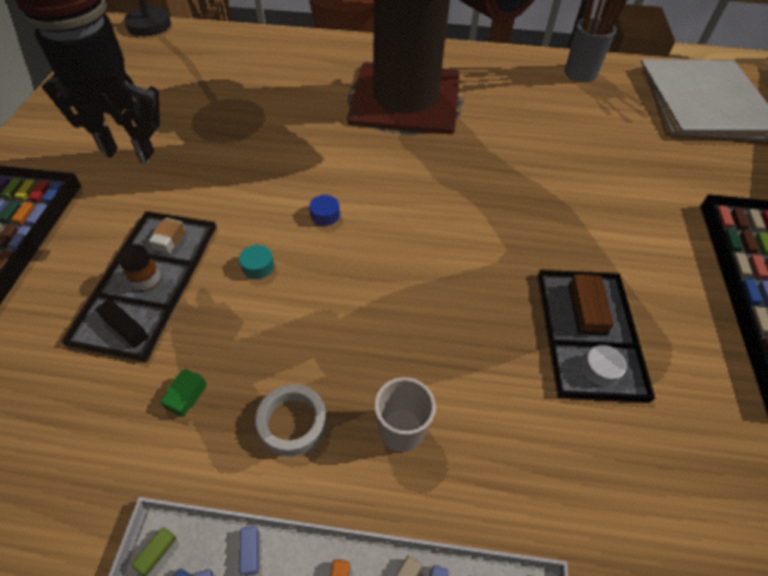

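View pics/top10.png

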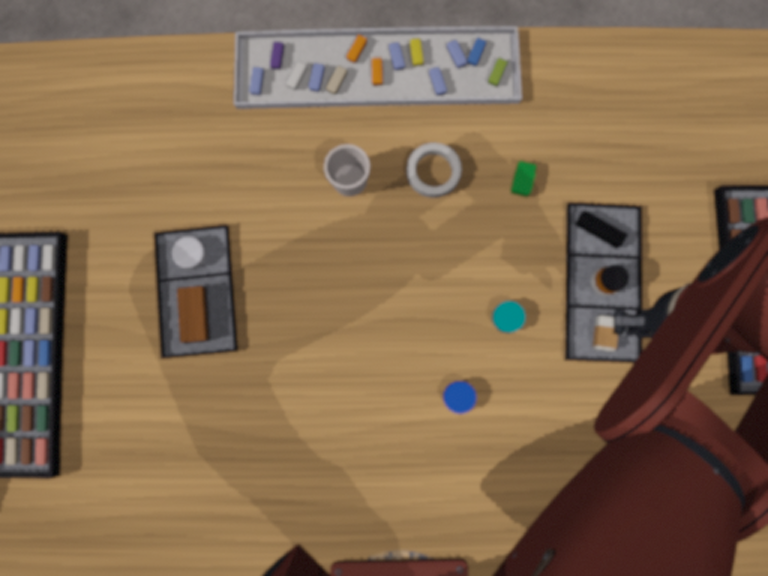

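Every centre is well inside its bay, the fits agree with the parts lying at floor height, and the cup and tape have not moved. Handing in.

```bash
python3 -c "
from rig import arm
print(arm.finish_job(), arm.observe()['time_s'])"
```

```text
the job is handed in; nothing more can be done
the job is handed in; nothing more can be done
```

I placed all five parts and handed the job in at about 31 s of the 128 s. `arm.finish_job()` gave no verdict, so the result rests on the checks below.

- **Placement:** In the long tray the jar is in the middle bay, the charcoal in the far bay and the eraser in the near bay. In the short tray the sanding block is in the larger bay and the tin in the smaller.
- **Centres:** My last look with both cameras put every centre at least 2 cm inside its bay limits. The two cameras differed by up to about 6 mm, against limits of several centimetres.
- **Height and level:** I judged these from the outline fits and the pictures, not from a direct measurement. All five looked flat, and the jar stood upright.
- **Charcoal:** It lies about 28° off the tray's y axis on purpose, so the gripper would clear the jar. By calculation its corners are only about 3–8 mm from the rim, the closest fit of the five.
- **Left alone:** The tape roll did not move, to within about 2 mm in both cameras. The cup also matched in the top camera, but the network missed it in the last scene picture, where it looked unmoved by eye. The blue, turquoise and green look-alikes were not touched.
- **Other misses:** The networks also returned a few false detections, for example a "tape roll" in the long tray. I set these aside after comparing them with the pictures.

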